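# Load the analyser's carousel

### The arm

A 7-joint arm with a two-finger parallel gripper is mounted at the origin on the work surface. World frame = base frame: x ahead of the robot, y to its left, z up, the work surface at z = 0. Lengths are in mm, angles in rad, forces in N, time in s.
With the tool pointing down it reaches from about 400 to 850 mm from the base axis. Payload 4.4 kg.
Tool frame: the origin (TCP) lies midway between the tips of the shut fingers; the grasp point (between the pads) lies 19 mm behind it; z points along the fingers, y is the line along which they close (so a half turn about z gives the same grasp; the last joint's range is limited). The gripper opens to 94 mm and grips with 3 to 60 N. Pads are 16 mm wide; open, the fingers measure 119 mm over their backs; the gripper's body (75 mm by 177 mm) begins 78 mm behind the grasp point.
Start: joints at [1.263, 0.628, 0.038, 1.517, -0.027, 0.996, -0.02], TCP at [155.671, -631.098, 205.478] pointing down, gripper open.
Joint ranges: [-3.06, 3.06], [-0.37, 2.12], [-1.25, 1.32], [0.18, 2.47], [-1.1, 4.24], [0.23, 1.98], [-2.94, 2.94]. Speed limits (rad/s): [2.57, 2.57, 3.14, 3.14, 3.14, 3.14, 3.14].

### API

Orientations are given as a 3x3 rotation matrix whose columns are the frame's x, y, z axes.
In Python, from station import monitor, imaging, bot gives the robot as it stands.
- The arm moves only by the shell command python3 -m crank 'ROWS' [OPENING] [FORCE]. ROWS is JSON, a list that holds one entry, the list of rows, each a list of 6 numbers: the shift along the tool's x, y, z normalised to -1 to 1, where 1 is 40 mm, then the turn, a rotation vector about the tool's x, y, z normalised to -1 to 1, where 1 is 5 degrees. In form: [[[x, y, z, wx, wy, wz], ...]]. A call has exactly 8 rows; each row shifts and turns the commanded pose from where the row before left it, along the tool's axes as they then stand; what a row does not reach is not made up. A row lasts 1/8 s, in which the tool goes at most 62.5 mm and 10.7 degrees, less where a joint would pass 70% of its speed; a pose out of reach is approached as far as the arm can. A call with a number of a shift or a turn outside -1 to 1 is refused whole. A call with a gripper value outside its range is refused whole. OPENING is the opening, from -1 (shut) to 1 (fully open), set as the call begins (- or left out, the last holds). The fingers move at their own pace and stop on an object; FORCE is the grip in N (left out, the last holds). Time passes only in rows, so rows that do not move let the fingers close, or fill a call up. It gives the time, the measured TCP pose, the force, the opening and the grip force at its end, in the units of the state.
- monitor.get_obs(): the state, without advancing time (a new reading comes with each control period).
- imaging.capture(name): name is "scene" or "top" or "wrist"; returns (picture, depth): 384x512x3 uint8, red, green, blue; 384x512 float32, mm along the optical axis (not along the pixel's ray), 0 where there is no reading.
- imaging.camera_params(name): a dict with "fx", "fy", "cx", "cy" (pixels), "R" (3x3) and "t" (3): a world point X has camera coordinates R X + t; the wrist camera has in their place "mount" (4x4, takes a point from camera to tool coordinates, whose origin is the TCP and whose axes are the flange's). Camera axes: x right, y down, z forward; pixel columns grow to the right and rows downward; lengths in mm; the calibration is good to about 2 mm. A picture is of the moment at which its call begins: read the wrist's pose just before it. camera_params takes no time and is no camera call.
- bot.job_done(): hands the job in; it is judged then, once.
The state is a dict: "time_s": time; "joints": joint angles; "joint_vel": joint speeds; "tau": joint torques, N m; "eef_pos": TCP position; "tool_rot": TCP orientation; "ft_force": force on the tool from outside, world axes, zero at the start; "moment": the same for the moment, N m; "grip_width": finger opening in mm; "grip_force": force on a finger pad.
Only numpy, scipy, OpenCV 4.12 (cv2) and the standard library are available. Lean on these libraries where they do the work, as an engineer would, in place of code of your own. Each camera call takes 0.05 s, during which the arm holds its last target. There are 200 camera calls.

### The job

Swing the analyser's port cover gently up and over onto its stop, then load every white crucible waiting on the mat: click the carousel round counter-clockwise (seen from above) with its knob to bring the next place after the black reference under the port, stand a crucible in it, click on to the next place for the next crucible, and so on, leaving no place empty between. Afterwards, with the carousel resting at a click, lower the cover gently until it is fully shut; leave the other things on the bench alone.

Things in the scene. Friction and masses are not known exactly. Their poses are not given: they have to be found in the camera images.
- analyser: the analyser, a low grey bench instrument, 345 mm deep and 330 mm wide, walls to 105 mm, a clear fixed deck at 105 to 111 mm above the bench over the carousel, and a black housing 140 mm high along its back. Origin: on the bench under the carousel axis; x away from its front (and the robot), y to its left, z up. Its position and yaw vary.
- port (a point): centre of the loading port, 50 mm above the bench (the height of the carousel disc's top), 90 mm in front of the carousel axis; axes as the analyser's. The port is a hole through the deck, 110 mm along x by 120 mm along y; only the place that stands under it can be loaded. A red stripe on the front panel marks its middle.
- cover (a joint): angle of the opaque grey port cover, a plate 8 mm thick, 122 x 132 mm: 0 = shut, lying on the deck, 2.0 = fully open on its stop, leaning out to the left. The hinge is stiff: the cover stays wherever it is left and takes about 1 to 4 N at the handle to move.
- cover_bar (a point): middle of the cover's handle, a round steel bar 12 mm in diameter, 84 mm between its two stays, parallel to the hinge, at the cover's free edge with about 40 mm of room between bar and plate edge. Shut, it lies 151 mm above the bench, to the right of the port; at every angle it can be pinched from above, a finger on either side.
- cover_hinge (a point): middle of the cover's hinge axis, at the left edge of the port, 117 mm above the bench; the axis runs along the analyser's x. The handle bar is 173 mm from this axis. Opening lifts the handle up and over to the left.
- carousel (a joint): angle of the carousel under the deck, growing counter-clockwise seen from above; 0 when place 0 (the reference) stands under the port, as it does at the start. It clicks (detents) at every 1.047 rad (60 degrees); let go, it is drawn to the nearest click and stays there. About 0.2 N m takes it over the crest.
- knob (a point): grip point of the carousel's black index knob, on the axis, 145 mm above the bench: an upright bar 46 mm long (along this point's x), 14 mm thick (along its y), from 118 to 158 mm above the bench, above the deck. It turns with the carousel; its red tip (-x) points to place 0. The deck by it bears a red counter-clockwise arrow.
- place0 (a point): the reference place: centre of its floor, on the top of the blue carousel disc, 50 mm above the bench. It holds a black reference crucible, of the same size as the white ones, that is fixed to the carousel and stays there. The six places lie on a circle of 90 mm radius about the axis, 60 degrees apart.
- place1 (a point): place 1: centre of its floor, on the top of the blue carousel disc, 50 mm above the bench; a shallow seat with a white rim 10 mm high and 43 mm across inside, empty at the start. It comes under the port when the carousel reads 1 x 1.047 rad, turned counter-clockwise (the next place after the reference).
- place2 (a point): place 2: centre of its floor, on the top of the blue carousel disc, 50 mm above the bench; a shallow seat with a white rim 10 mm high and 43 mm across inside, empty at the start. It comes under the port when the carousel reads 2 x 1.047 rad, turned counter-clockwise.
- place3 (a point): place 3: centre of its floor, on the top of the blue carousel disc, 50 mm above the bench; a shallow seat with a white rim 10 mm high and 43 mm across inside, empty at the start. It comes under the port when the carousel reads 3 x 1.047 rad, turned counter-clockwise.
- place4 (a point): place 4: centre of its floor, on the top of the blue carousel disc, 50 mm above the bench; a shallow seat with a white rim 10 mm high and 43 mm across inside, empty at the start. It comes under the port when the carousel reads 4 x 1.047 rad, turned counter-clockwise.
- place5 (a point): place 5: centre of its floor, on the top of the blue carousel disc, 50 mm above the bench; a shallow seat with a white rim 10 mm high and 43 mm across inside, empty at the start. It comes under the port when the carousel reads 5 x 1.047 rad, turned counter-clockwise.
- crucible_a: white ceramic crucible with a closed top bearing a reddish-brown ring, a plain upright cylinder 37 mm in diameter and 44 mm high, heavier at its foot, 40 to 85 g; may be absent. Origin: centre of its underside, z up. It starts on the grey mat on the bench at the right.
- crucible_b: white ceramic crucible with a closed top bearing a reddish-brown ring, a plain upright cylinder 37 mm in diameter and 44 mm high, heavier at its foot, 40 to 85 g; may be absent. Origin: centre of its underside, z up. It starts on the grey mat on the bench at the right.
- crucible_c: white ceramic crucible with a closed top bearing a reddish-brown ring, a plain upright cylinder 37 mm in diameter and 44 mm high, heavier at its foot, 40 to 85 g; may be absent. Origin: centre of its underside, z up. It starts on the grey mat on the bench at the right.
- crucible_d: white ceramic crucible with a closed top bearing a reddish-brown ring, a plain upright cylinder 37 mm in diameter and 44 mm high, heavier at its foot, 40 to 85 g; may be absent. Origin: centre of its underside, z up. It starts on the grey mat on the bench at the right.
- amber_jar: amber glass jar, 56 mm wide, 70 mm high. Not part of the job; leave it where it is. Origin: centre of its underside.
- wash_bottle: white wash bottle with a red cap, 64 mm wide, 170 mm high. Not part of the job; leave it where it is. Origin: centre of its underside.
- evap_dish: white evaporating dish, 90 mm wide, 30 mm high. Not part of the job; leave it where it is. Origin: centre of its underside.
- crucible_brush: brush 170 mm long, lying on the bench. Not part of the job; leave it where it is. Origin: centre of its underside.
- sample_can: small aluminium sample can, 56 mm wide, 70 mm high. Not part of the job; leave it where it is. Origin: centre of its underside.
Not all that is in view belongs to the job. What is shaped like the crucible_c but blue or purple is not meant.

How it is judged (in metres and radians):
On the way, in this order (a step that is already met when the one before it is completed fails the run):
1. the cover is open on its stop (value of joint cover above 1.9 rad), for 0.2 s.
2. the carousel is clicked on by one and a crucible stands in place 1 under the port (horizontal distance between place1 and port below 0.008 m and ((horizontal distance between crucible_a and place1 below 0.006 m and distance between crucible_a and place1 below 0.008 m) or (horizontal distance between crucible_b and place1 below 0.006 m and distance between crucible_b and place1 below 0.008 m) or (horizontal distance between crucible_c and place1 below 0.006 m and distance between crucible_c and place1 below 0.008 m) or (horizontal distance between crucible_d and place1 below 0.006 m and distance between crucible_d and place1 below 0.008 m))), for 0.2 s.
3. the carousel is clicked on again and a crucible stands in place 2 under the port (horizontal distance between place2 and port below 0.008 m and ((horizontal distance between crucible_a and place2 below 0.006 m and distance between crucible_a and place2 below 0.008 m) or (horizontal distance between crucible_b and place2 below 0.006 m and distance between crucible_b and place2 below 0.008 m) or (horizontal distance between crucible_c and place2 below 0.006 m and distance between crucible_c and place2 below 0.008 m) or (horizontal distance between crucible_d and place2 below 0.006 m and distance between crucible_d and place2 below 0.008 m))), for 0.2 s.
At the end, for the whole second after the job is handed in: Every crucible stands upright and at rest in its own carousel place (within 6 mm of its centre, on its floor), filling places 1, 2 (and 3 when there are three) without a gap; the carousel rests at a click (a place within 8 mm of the port's centre); the cover is shut (below 0.04 rad) (((horizontal distance between crucible_a and place1 below 0.006 m and distance between crucible_a and place1 below 0.008 m) or (horizontal distance between crucible_a and place2 below 0.006 m and distance between crucible_a and place2 below 0.008 m) or (horizontal distance between crucible_a and place3 below 0.006 m and distance between crucible_a and place3 below 0.008 m)) and angle between each of crucible_a, crucible_b, crucible_c, crucible_d's own z axis and vertical below 0.1 rad and linear speed of each of crucible_a, crucible_b, crucible_c, crucible_d below 0.02 m/s and ((horizontal distance between crucible_b and place1 below 0.006 m and distance between crucible_b and place1 below 0.008 m) or (horizontal distance between crucible_b and place2 below 0.006 m and distance between crucible_b and place2 below 0.008 m) or (horizontal distance between crucible_b and place3 below 0.006 m and distance between crucible_b and place3 below 0.008 m)) and ((horizontal distance between crucible_c and place1 below 0.006 m and distance between crucible_c and place1 below 0.008 m) or (horizontal distance between crucible_c and place2 below 0.006 m and distance between crucible_c and place2 below 0.008 m) or (horizontal distance between crucible_c and place3 below 0.006 m and distance between crucible_c and place3 below 0.008 m)) and ((horizontal distance between crucible_d and place1 below 0.006 m and distance between crucible_d and place1 below 0.008 m) or (horizontal distance between crucible_d and place2 below 0.006 m and distance between crucible_d and place2 below 0.008 m) or (horizontal distance between crucible_d and place3 below 0.006 m and distance between crucible_d and place3 below 0.008 m)) and ((horizontal distance between crucible_a and place1 below 0.006 m and distance between crucible_a and place1 below 0.008 m) or (horizontal distance between crucible_b and place1 below 0.006 m and distance between crucible_b and place1 below 0.008 m) or (horizontal distance between crucible_c and place1 below 0.006 m and distance between crucible_c and place1 below 0.008 m) or (horizontal distance between crucible_d and place1 below 0.006 m and distance between crucible_d and place1 below 0.008 m)) and ((horizontal distance between crucible_a and place2 below 0.006 m and distance between crucible_a and place2 below 0.008 m) or (horizontal distance between crucible_b and place2 below 0.006 m and distance between crucible_b and place2 below 0.008 m) or (horizontal distance between crucible_c and place2 below 0.006 m and distance between crucible_c and place2 below 0.008 m) or (horizontal distance between crucible_d and place2 below 0.006 m and distance between crucible_d and place2 below 0.008 m)) and horizontal distance between any of place0, place1, place2, place3, place4, place5 and port below 0.008 m and value of joint cover below 0.04 rad); the robot touches nothing.
It fails at once if the cover is slammed (over 1.2 rad/s) onto its stop or shut ((value of joint cover below 0.15 rad and velocity of joint cover below -1.2 rad/s) or (value of joint cover above 1.85 rad and velocity of joint cover above 1.2 rad/s)).
It fails at once if a thing that is not part of the job is shifted by more than 4 cm (distance of any of amber_jar, wash_bottle, evap_dish, crucible_brush, sample_can from where it was at the start of the episode above 0.04 m).
Of crucible_a, crucible_b, crucible_c, crucible_d only 2 to 3 are there at a start; the rules pass over those that are not, and their reading is None.
At some moment in a run one of crucible_a, crucible_b, crucible_c, crucible_d may be knocked a few centimetres aside while the robot is not near it.
Once in a run the grip may slacken for a moment while it holds something.
It also fails if it takes over 210 s, if anything falls off the work surface, if the arm or the gripper's body presses on something with over 40 N, if the wrist force passes 120 N, or if a joint passes its speed limit or range.

## Working session

There is one attempt and no reset: what is moved stays moved. The work goes in short steps, Python scripts to look and compute and a shell command to move; the robot and the scene stay as the last step left them, time stands still between calls to the robot, and variables do not carry over. Pictures are saved under pics/ and viewed, at most 14 in all, crops included, and the job is handed in when it is done.

```bash
ls; mkdir -p pics; cat > h.py <<'E'
import numpy as np, cv2
from station import monitor, imaging, bot
def cap(n,f=None):
    o=monitor.get_obs(); im,d=imaging.capture(n); P=imaging.camera_params(n)
    K=np.array([[P['fx'],0,P['cx']],[0,P['fy'],P['cy']],[0,0,1.]])
    if 'R' in P:
        R=np.array(P['R']).T; c=-R@np.array(P['t'])
    else:
        M=np.array(P['mount']); T=np.array(o['tool_rot']); R=T@M[:3,:3]; c=T@M[:3,3]+np.array(o['eef_pos'])
    if f: cv2.imwrite('pics/'+f,im[:,:,::-1])
    return im,d,K,R,c
def plane(v,u,r,z):
    _,_,K,R,c=v; w=R@np.linalg.inv(K)@np.array([u,r,1.]); return c+w*(z-c[2])/w[2]
def pts(v):
    im,d,K,R,c=v; u,r=np.meshgrid(np.arange(512),np.arange(384))
    p=np.stack([(u-K[0,2])/K[0,0]*d,(r-K[1,2])/K[1,1]*d,d],-1); return p@R.T+c
def proj(v,X):
    _,_,K,R,c=v; q=K@(R.T@(np.array(X)-c)); return q[:2]/q[2]
E
python3 - <<'E'
from h import *
o=monitor.get_obs(); print(o['time_s'],np.round(o['tool_rot'],3).tolist(),o['eef_pos'],o['grip_width'])
a=cap('scene','scene0.png');b=cap('top','top0.png')
for v in(a,b): print(v[2].tolist(),v[3].round(2).tolist(),v[4])
E
```

```text
pics
0.0 [[0.971, 0.239, -0.0], [0.239, -0.971, 0.002], [-0.0, -0.002, -1.0]] [ 155.51835891 -630.46421573  204.59193865] 94.03821776527768
[[436.9460602773359, 0.0, 257.75787804354445], [0.0, 436.9460602773359, 189.54745314391508], [0.0, 0.0, 1.0]] [[0.87, 0.25, -0.41], [0.49, -0.49, 0.73], [-0.02, -0.84, -0.55]] [1074.22670969 -997.52468188  833.75852113]
[[395.13957316530417, 0.0, 250.43630380912666], [0.0, 395.13957316530417, 187.45864005628846], [0.0, 0.0, 1.0]] [[0.01, -0.99, 0.13], [-1.0, -0.01, -0.0], [0.0, -0.13, -0.99]] [ 366.61256855  -54.641769   1461.84253952]
```

View pics/top0.png

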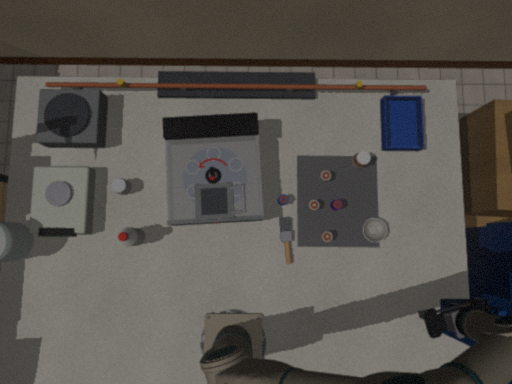

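View pics/scene0.png

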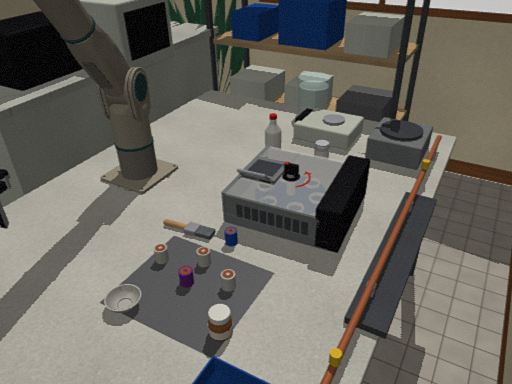

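The top view shows these candidates. White with a brown ring: (326,175), (314,205), (327,236). Not meant: purple (337,204), blue/purple (283,199), jar (364,158), dish (375,229). The analyser's knob is at about (213,175) and the cover at about (214,200).

```bash
python3 - <<'E'
from h import *
v=cap('top'); im=v[0]
cv2.imwrite('pics/crop0.png',cv2.resize(im[105:255,150:400,::-1],None,fx=3.2,fy=3.2,interpolation=cv2.INTER_CUBIC))
hsv=cv2.cvtColor(im,cv2.COLOR_RGB2HSV); p=pts(v)
z=p[...,2]
for u,r in[(326,175),(314,205),(327,236),(337,204),(283,199)]:
    w=np.zeros(z.shape,bool); w[r-9:r+10,u-9:u+10]=1
    m=w&(z>38)&(z<52); c=p[m].mean(0) if m.any() else None
    print((u,r),m.sum(),None if c is None else c.round(1),hsv[r,u],plane(v,u,r,44).round(1))
m=np.zeros(z.shape,bool); m[100:240,150:275]=1
def rect(lo,hi):
    q=p[m&(z>lo)&(z<hi)][:,:2].astype(np.float32); return cv2.minAreaRect(q),len(q)
print('deck+',rect(95,170)); print('housing',rect(132,150))
red=m&((hsv[...,0]<8)|(hsv[...,0]>172))&(hsv[...,1]>130)&(hsv[...,2]>60)
n,l,s,c=cv2.connectedComponentsWithStats(red.astype(np.uint8))
for i in range(1,n): print('red',s[i],c[i].round(1),np.median(p[l==i],0).round(0),plane(v,*c[i],158).round(1),plane(v,*c[i],111).round(1))
E
```

```text
(326, 175) 83 [ 596.8 -327.3   46.1] [  7  38 113] [ 598.4 -329.9   44. ]
(314, 205) 81 [ 490.  -283.3   45.3] [  5  26 109] [ 488.7 -285.    44. ]
(327, 236) 87 [ 377.7 -328.4   45.7] [ 16  33 117] [ 378.4 -329.9   44. ]
(337, 204) 85 [ 493.6 -367.8   45.2] [144 121  76] [ 493.1 -367.8   44. ]
(283, 199) 88 [ 509.5 -173.2   45. ] [116 139  92] [ 509.5 -173.4   44. ]
deck+ (((608.3165893554688, 76.03610229492188), (372.63983154296875, 330.4385986328125), 3.7680208683013916), 10234)
housing (((614.47705078125, 76.27194213867188), (357.8209228515625, 328.2463073730469), 3.356227397918701), 2084)
red [199 158  27  10  42] [210.6 161.5] [633.  84. 113.] [622.4  78.9 158. ] [631.7  83.7 111. ]
red [210 176   5   4  19] [212.1 177.6] [566.  72. 160.] [567.8  72.6 158. ] [575.   77.2 111. ]
```

View pics/crop0.png

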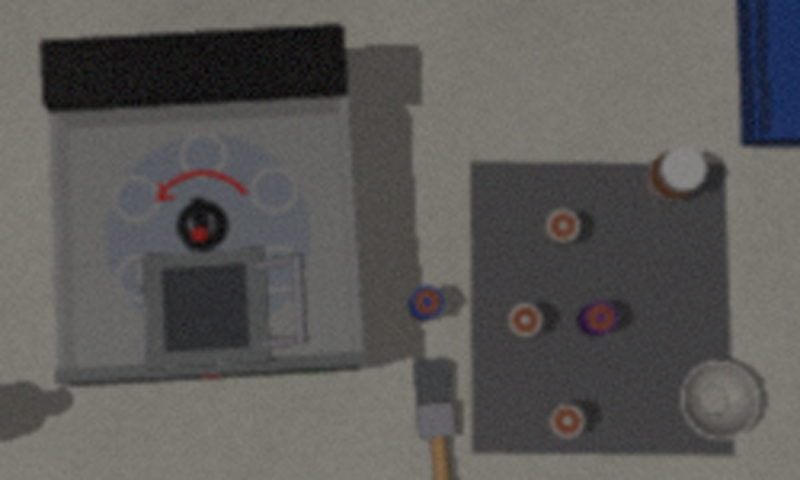

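The crop confirms three white crucibles with brown rings, at crop (562,226), (525,320) and (567,421). The purple (600,318) and blue (427,301) ones are decoys. The analyser is yawed about +3.4°, with the knob at crop (203,224) and the bar at (302,300).

```bash
cat >> h.py <<'E'
from scipy.spatial.transform import Rotation as Ro
def togo(X,yaw=None,o=None):
    """shift in tool axes (units of 40mm) and turn about tool z (units of 5deg) to TCP X, tool x at yaw deg, z down"""
    o=o or monitor.get_obs(); T=np.array(o['tool_rot']); d=T.T@(np.array(X)-np.array(o['eef_pos']))/40
    w=None
    if yaw is not None:
        D=Ro.from_euler('z',yaw,degrees=True).as_matrix()@np.diag([1.,-1,-1])
        w=np.degrees(Ro.from_matrix(T.T@D).as_rotvec())/5
    print('at',np.round(o['eef_pos'],1),'t',round(o['time_s'],2),'F',np.round(o['ft_force'],1),'w',round(o['grip_width'],1),'| shift',d.round(2),'turn',None if w is None else w.round(2))
E
python3 - <<'E'
from h import *
v=cap('top'); print(plane(v,213.4,175,140)); print(plane(v,215.6,222.5,105))
P=imaging.camera_params('wrist'); print(P)
togo([460,20,420],3.4)
E
```

```text
[579.41039085  70.15247288 140.        ]
[420.52475689  62.55813733 105.        ]
{'fx': 287.0613673958145, 'fy': 287.0613673958145, 'cx': 251.18616417774962, 'cy': 192.02924698537632, 'mount': array([[ 1.60148341e-04, -9.64830536e-01, -2.62872614e-01,
         7.62805764e+01],
       [ 9.99999986e-01,  1.40341262e-04,  9.41246935e-05,
         3.23804026e-01],
       [-5.39225041e-05, -2.62872625e-01,  9.64830545e-01,
        -1.79601876e+02],
       [ 0.00000000e+00,  0.00000000e+00,  0.00000000e+00,
         1.00000000e+00]])}
at [ 155.6 -630.7  204.9] t 0.2 F [-0.3  0.5  0.8] w 93.8 | shift [ 11.28 -13.98  -5.36] turn [-0.01  0.    2.09]
```

```bash
python3 -m crank '[[[0.7,-0.8,-0.67,0,0,0],[0.7,-0.8,-0.67,0,0,0],[0.7,-0.9,-0.67,0,0,0],[0.7,-0.9,-0.67,0,0,0],[0.7,-0.9,-0.67,0,0,0],[0.7,-0.9,-0.67,0,0,0],[0.7,-0.9,-0.67,0,0,0],[0.7,-0.9,-0.67,0,0,0]]]' 0 >/dev/null
python3 -m crank '[[[0.9,-1,0,0,0,0],[0.9,-1,0,0,0,0],[0.9,-1,0,0,0,0],[0.9,-1,0,0,0,0],[0.9,-1,0,0,0,0],[0.9,-1,0,0,0,0.7],[0.3,-1,0,0,0,0.7],[0,0,0,0,0,0.7]]]'
python3 - <<'E'
from h import *
togo([460,20,420],3.4)
v=cap('wrist','w1.png')
E
```

```text
time_s: 2.2
eef_pos: [462.9, 24.6, 419.7]
tool_rot: [[0.998, 0.063, -0.0], [0.063, -0.998, 0.002], [-0.0, -0.002, -1.0]]
ft_force: [0.3, -1.2, -0.8]
grip_width: 47.1
grip_force: 0.0
at [462.9  24.6 419.7] t 2.2 F [ 0.3 -1.2 -0.8] w 47.1 | shift [-0.08  0.11 -0.01] turn [-0.02  0.    0.05]
```

View pics/w1.png

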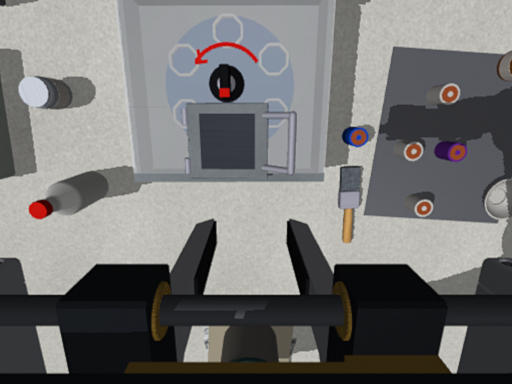

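The wrist view shows the knob with its red tip at (225,92), the bar running from (294,113) to (292,172), and seats at (228,30), (184,60) and (274,58). The plate spans (188,103) to (268,180).

```bash
python3 - <<'E'
from h import *
v=cap('wrist'); im=v[0]; p=pts(v)
for n,u,r,z in[('bar0',294,113,152),('bar1',292,172,152),('barm',293,142,152)]:print(n,plane(v,u,r,z).round(1))
hsv=cv2.cvtColor(im,cv2.COLOR_RGB2HSV)
# bar by depth: z 140..162 right of plate
w=np.zeros(im.shape[:2],bool); w[105:185,275:305]=1
m=w&(p[...,2]>138)&(p[...,2]<165); q=p[m]; print('bar pts',m.sum(),np.median(q,0).round(1),cv2.minAreaRect(q[:,:2].astype(np.float32)))
w[:]=0; w[55:105,200:250]=1
m=w&(p[...,2]>150)&(p[...,2]<170); q=p[m]; print('knob',m.sum(),np.median(q,0).round(1),cv2.minAreaRect(q[:,:2].astype(np.float32)))
blue=(hsv[...,0]>100)&(hsv[...,0]<125)&(hsv[...,1]>40)&(hsv[...,1]<120); blue[:, :150]=0; blue[:,310:]=0; blue[125:]=0
ys,xs=np.where(blue); print('blue',len(xs),xs.min(),xs.max(),ys.min(),ys.max())
hull=cv2.convexHull(np.stack([xs,ys],1).astype(np.int32)); (c,r)=cv2.minEnclosingCircle(hull); print(c,r,plane(v,*c,50).round(1))
g=cv2.medianBlur(cv2.cvtColor(im,cv2.COLOR_RGB2GRAY),3)
for (u,r) in[(228,30),(184,60),(274,58)]: print(plane(v,u,r,60).round(1))
print('plate/deck edges', [plane(v,u,r,111).round(1).tolist() for u,r in[(120,5),(134,180),(324,181),(333,5)]])
E
```

```text
bar0 [543.9 -37.5 152. ]
bar1 [453.9 -43.2 152. ]
barm [500.9 -40.2 152. ]
bar pts 525 [501.  -30.8 162.8] ((498.6829833984375, -26.741037368774414), (94.37622833251953, 27.671911239624023), 4.5569915771484375)
knob 347 [582.2  71.1 158.5] ((581.9512939453125, 71.3943862915039), (46.07961654663086, 14.117504119873047), 4.157973766326904)
blue 7466 164 291 17 124
(228.24339294433594, 80.5077896118164) 65.31166076660156 [594.   71.1  50. ]
[672.8  73.7  60. ]
[621.8 148.   60. ]
[634.1  -7.2  60. ]
plate/deck edges [[684.3, 231.9, 111.0], [415.8, 224.1, 111.0], [433.5, -106.8, 111.0], [703.0, -86.4, 111.0]]
```

```bash
python3 - <<'E'
from h import *
togo([500,-41,132],3.9)
E
python3 -m crank '[[[0.4,0.8,0.6,0,0,0],[0.4,0.9,0.9,0,0,-0.05],[0,0,1,0,0,0],[0,0,1,0,0,0],[0,0,1,0,0,0],[0,0,0.5,0,0,0],[0,0,0,0,0,0],[0,0,0,0,0,0]]]' -0.15 >/dev/null
python3 - <<'E'
from h import *
togo([500,-41,132],3.9)
v=cap('wrist','w2.png')
E
```

```text
at [462.8  21.2 419.7] t 2.3 F [ 0.7 -0.1 -1. ] w 46.9 | shift [0.84 1.61 7.19] turn [ 0.    0.01 -0.09]
at [499.5 -45.8 220.8] t 3.3 F [ 0.2 -1.   0.2] w 39.9 | shift [ 0.02 -0.12  2.22] turn [ 0.   -0.02 -0.06]
```

View pics/w2.png

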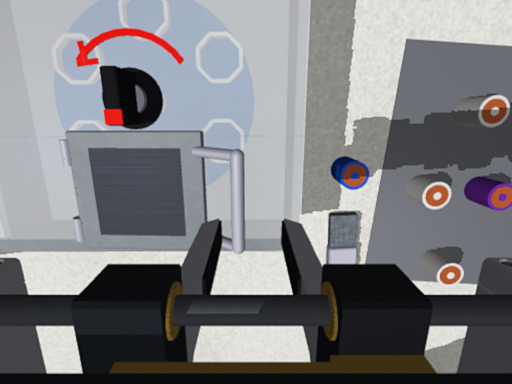

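The bar is at column ~238, rows 152–248. The arm may still have been settling, so I'll measure it again at rest.

```bash
python3 - <<'E'
from h import *
togo([500,-41,132],3.9); togo([500,-41,132],3.9)
v=cap('wrist'); p=pts(v)
for u,r in((239,155),(238,200),(238,245)): print(plane(v,u,r,155).round(1))
w=np.zeros(v[0].shape[:2],bool); w[140:250,215:260]=1
m=w&(p[...,2]>146)&(p[...,2]<165); q=p[m]; print(m.sum(),np.median(q,0),cv2.minAreaRect(q[:,:2].astype(np.float32)))
w[:]=0; w[55:140,90:170]=1
m=w&(p[...,2]>150)&(p[...,2]<170); q=p[m]; print('knob',m.sum(),np.median(q,0).round(1),cv2.minAreaRect(q[:,:2].astype(np.float32)))
togo([500,-41,132],3.9)
E
```

```text
at [499.7 -45.7 221. ] t 3.35 F [-0.5 -0.5 -0.2] w 40.0 | shift [ 0.01 -0.12  2.23] turn [ 0.   -0.03 -0.06]
at [499.7 -45.7 221. ] t 3.35 F [-0.5 -0.5 -0.2] w 40.0 | shift [ 0.01 -0.12  2.23] turn [ 0.   -0.03 -0.06]
[541.5 -33.  155. ]
[501.2 -34.2 155. ]
[457.4 -36.4 155. ]
1277 [509.37918218 -32.06200067 163.18298047] ((499.26983642578125, -28.800457000732422), (93.35518646240234, 26.17287826538086), 6.129866600036621)
knob 1257 [582.5  69.6 158.3] ((582.208740234375, 71.32678985595703), (45.85762405395508, 15.493698120117188), 3.5820083618164062)
at [499.8 -45.6 221.1] t 3.4 F [-0.1  0.3 -0.7] w 40.0 | shift [ 0.01 -0.12  2.23] turn [ 0.   -0.03 -0.06]
```

```bash
python3 -m crank '[[[0,-0.26,0.4,0,0,0],[0,0,0.6,0,0,0],[0,0,0.6,0,0,0],[0,0,0.55,0,0,0],[0,0,0,0,0,0],[0,0,0,0,0,0],[0,0,0,0,0,0],[0,0,0,0,0,0]]]' -0.15
python3 -m crank '[[[0,0,0,0,0,0],[0,0,0,0,0,0],[0,0,0,0,0,0],[0,0,0,0,0,0],[0,0,0,0,0,0],[0,0,0,0,0,0],[0,0,0,0,0,0],[0,0,0,0,0,0]]]' -1 15
```

```text
time_s: 4.4
eef_pos: [498.8, -35.0, 134.6]
tool_rot: [[0.998, 0.063, 0.001], [0.063, -0.998, -0.0], [0.001, 0.0, -1.0]]
ft_force: [-0.1, 0.9, 0.2]
grip_width: 39.9
grip_force: 0.0
time_s: 5.4
eef_pos: [498.2, -33.8, 133.8]
tool_rot: [[0.998, 0.064, -0.0], [0.064, -0.998, 0.001], [-0.0, -0.001, -1.0]]
ft_force: [-0.8, 5.1, -0.8]
grip_width: 11.6
grip_force: 15.0
```

```bash
python3 - <<'E'
import numpy as np
f=0.198+np.linspace(0,2.0,37); y=173*np.cos(f)/40; z=-173*np.sin(f)/40
for a,b in zip(np.diff(y),np.diff(z)): print('[0,%.2f,%.2f,0,0,0],'%(a,b),end='')
E
```

```text
[0,-0.05,-0.23,0,0,0],[0,-0.07,-0.23,0,0,0],[0,-0.08,-0.23,0,0,0],[0,-0.09,-0.22,0,0,0],[0,-0.10,-0.22,0,0,0],[0,-0.12,-0.21,0,0,0],[0,-0.13,-0.20,0,0,0],[0,-0.14,-0.20,0,0,0],[0,-0.15,-0.19,0,0,0],[0,-0.16,-0.18,0,0,0],[0,-0.17,-0.17,0,0,0],[0,-0.18,-0.16,0,0,0],[0,-0.19,-0.15,0,0,0],[0,-0.20,-0.14,0,0,0],[0,-0.20,-0.13,0,0,0],[0,-0.21,-0.12,0,0,0],[0,-0.22,-0.11,0,0,0],[0,-0.22,-0.09,0,0,0],[0,-0.23,-0.08,0,0,0],[0,-0.23,-0.07,0,0,0],[0,-0.23,-0.06,0,0,0],[0,-0.24,-0.04,0,0,0],[0,-0.24,-0.03,0,0,0],[0,-0.24,-0.02,0,0,0],[0,-0.24,-0.00,0,0,0],[0,-0.24,0.01,0,0,0],[0,-0.24,0.02,0,0,0],[0,-0.24,0.04,0,0,0],[0,-0.23,0.05,0,0,0],[0,-0.23,0.06,0,0,0],[0,-0.23,0.08,0,0,0],[0,-0.22,0.09,0,0,0],[0,-0.22,0.10,0,0,0],[0,-0.21,0.11,0,0,0],[0,-0.21,0.12,0,0,0],[0,-0.20,0.14,0,0,0],
```

```bash
python3 -m crank '[[[0,-0.05,-0.23,0,0,0],[0,-0.07,-0.23,0,0,0],[0,-0.08,-0.23,0,0,0],[0,-0.09,-0.22,0,0,0],[0,-0.1,-0.22,0,0,0],[0,-0.12,-0.21,0,0,0],[0,-0.13,-0.2,0,0,0],[0,-0.14,-0.2,0,0,0]]]' -1 18
python3 -m crank '[[[0,-0.15,-0.19,0,0,0],[0,-0.16,-0.18,0,0,0],[0,-0.17,-0.17,0,0,0],[0,-0.18,-0.16,0,0,0],[0,-0.19,-0.15,0,0,0],[0,-0.2,-0.14,0,0,0],[0,-0.2,-0.13,0,0,0],[0,-0.21,-0.12,0,0,0]]]'
```

```text
time_s: 6.4
eef_pos: [496.0, -0.9, 202.5]
tool_rot: [[0.998, 0.065, -0.001], [0.065, -0.998, 0.004], [-0.001, -0.004, -1.0]]
ft_force: [2.5, 8.3, -12.4]
grip_width: 11.4
grip_force: 18.0
time_s: 7.4
eef_pos: [491.8, 54.5, 251.6]
tool_rot: [[0.998, 0.063, -0.003], [0.063, -0.998, -0.0], [-0.003, 0.0, -1.0]]
ft_force: [0.7, -2.6, -2.4]
grip_width: 11.8
grip_force: 1.8
```

```bash
python3 -m crank '[[[0,0,0,0,0,0],[0,0,0,0,0,0],[0,0,0,0,0,0],[0,0,0,0,0,0],[0,0,0,0,0,0],[0,0,0,0,0,0],[0,0,0,0,0,0],[0,0,0,0,0,0]]]' -1 18
python3 - <<'E'
from h import *
v=cap('wrist','w3.png')
E
```

```text
time_s: 8.4
eef_pos: [492.3, 54.4, 252.9]
tool_rot: [[0.998, 0.063, -0.001], [0.063, -0.998, -0.0], [-0.001, 0.0, -1.0]]
ft_force: [-2.1, 3.8, -6.5]
grip_width: 11.4
grip_force: 18.0
```

View pics/w3.png

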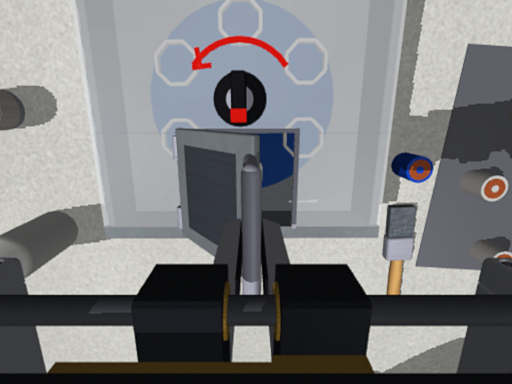

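The bar (column ~251) is still between the fingers and the cover is about half open, so the grip only slackened briefly. I'll continue the arc.

```bash
python3 -m crank '[[[0,-0.22,-0.11,0,0,0],[0,-0.22,-0.09,0,0,0],[0,-0.23,-0.08,0,0,0],[0,-0.23,-0.07,0,0,0],[0,-0.23,-0.06,0,0,0],[0,-0.24,-0.04,0,0,0],[0,-0.24,-0.03,0,0,0],[0,-0.24,-0.02,0,0,0]]]'
python3 -m crank '[[[0,-0.24,0,0,0,0],[0,-0.24,0.01,0,0,0],[0,-0.24,0.02,0,0,0],[0,-0.24,0.04,0,0,0],[0,-0.23,0.05,0,0,0],[0,-0.23,0.06,0,0,0],[0,-0.23,0.08,0,0,0],[0,-0.22,0.09,0,0,0]]]'
python3 -m crank '[[[0,-0.22,0.1,0,0,0],[0,-0.21,0.11,0,0,0],[0,-0.21,0.12,0,0,0],[0,-0.2,0.14,0,0,0],[0,-0.1,0.07,0,0,0],[0,-0.08,0.06,0,0,0],[0,0,0,0,0,0],[0,0,0,0,0,0]]]'
```

```text
time_s: 9.45
eef_pos: [488.2, 128.4, 274.3]
tool_rot: [[0.998, 0.062, 0.001], [0.062, -0.998, -0.001], [0.001, 0.001, -1.0]]
ft_force: [-3.8, -4.3, 2.5]
grip_width: 11.3
grip_force: 18.0
time_s: 10.45
eef_pos: [483.9, 203.7, 259.0]
tool_rot: [[0.998, 0.063, 0.001], [0.063, -0.998, 0.0], [0.001, -0.0, -1.0]]
ft_force: [1.2, -1.5, 1.5]
grip_width: 11.4
grip_force: 18.0
time_s: 11.45
eef_pos: [482.7, 236.0, 237.5]
tool_rot: [[0.998, 0.058, 0.003], [0.058, -0.998, -0.011], [0.002, 0.011, -1.0]]
ft_force: [0.6, -18.9, 26.0]
grip_width: 11.0
grip_force: 18.0
```

```bash
python3 -m crank '[[[0,0,0,0,0,0],[0,0,0,0,0,0],[0,0,0,0,0,0],[0,0,-0.5,0,0,0],[0,0,-1,0,0,0],[0,0,-1,0,0,0],[0.5,0.5,-0.5,0,0,0],[0.5,0.5,0,0,0,0]]]' -0.15
python3 - <<'E'
from h import *
togo([582,71,126],3.8); print(monitor.get_obs()['joints'])
E
```

```text
time_s: 12.45
eef_pos: [523.5, 208.0, 356.6]
tool_rot: [[0.998, 0.065, 0.002], [0.065, -0.998, 0.003], [0.002, -0.003, -1.0]]
ft_force: [0.9, -0.1, 0.4]
grip_width: 39.9
grip_force: 0.0
at [523.5 208.  356.6] t 12.45 F [ 0.9 -0.1  0.4] w 39.9 | shift [1.22 3.53 5.76] turn [-0.03 -0.03 -0.01]
[-0.17555067  0.38539535 -0.37379502  1.53142161  0.14384739  1.24903033
 -2.07481734]
```

```bash
python3 -m crank '[[[0.4,0.9,0,0,0,0],[0.4,0.9,0,0,0,0],[0.4,0.9,0,0,0,0],[0.02,0.83,0.8,0,0,0],[0,0,1,0,0,0],[0,0,1,0,0,0],[0,0,0.5,0,0,0],[0,0,0,0,0,0]]]' -0.15
python3 - <<'E'
from h import *
v=cap('wrist'); togo([582,71,126],3.8); v=cap('wrist','w4.png'); togo([582,71,126],3.8)
p=pts(v); X=p.reshape(-1,3); im=v[0]
k=(np.hypot(p[...,0]-582,p[...,1]-71)<40)&(p[...,2]>150)&(p[...,2]<170); print(k.sum(),cv2.minAreaRect(p[k][:,:2].astype(np.float32)),p[k].mean(0))
E
```

```text
time_s: 13.45
eef_pos: [579.0, 69.5, 221.0]
tool_rot: [[0.998, 0.064, -0.005], [0.064, -0.998, 0.001], [-0.005, -0.001, -1.0]]
ft_force: [1.8, 0.2, 0.3]
grip_width: 40.1
grip_force: 0.0
at [580.2  69.5 222.5] t 13.5 F [ 0.   0.4 -0. ] w 39.9 | shift [ 0.05 -0.03  2.41] turn [-0.01  0.02 -0.03]
at [580.9  69.4 223.4] t 13.55 F [ 0.2  0.6 -1.5] w 40.1 | shift [ 0.03 -0.04  2.44] turn [-0.01 -0.   -0.03]
805 ((583.0714111328125, 71.79011535644531), (44.986202239990234, 13.544740676879883), 3.5605101585388184) [583.9835566  71.8502343 158.3671426]
```

View pics/w4.png

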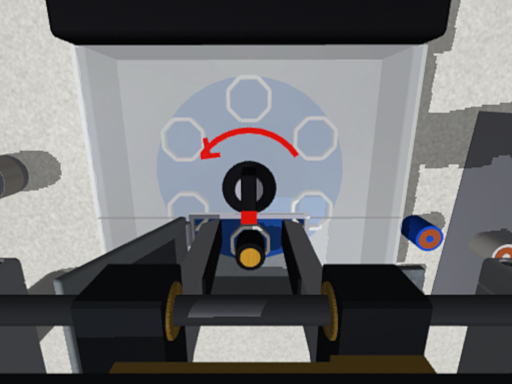

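The cover is open at the left, and the black reference is visible under the port at (250,255). The knob at (249,190) is central between the fingers. I'll grip it and turn.

```bash
python3 -m crank '[[[0.05,-0.05,0.8,0,0,0],[0,0,0.8,0,0,0],[0,0,0.8,0,0,0],[0,0,0,0,0,0],[0,0,0,0,0,0],[0,0,0,0,0,0],[0,0,0,0,0,0],[0,0,0,0,0,0]]]' -0.15
python3 -m crank '[[[0,0,0,0,0,0],[0,0,0,0,0,0],[0,0,0,0,0,0],[0,0,0,0,0,0],[0,0,0,0,0,0],[0,0,0,0,0,0],[0,0,0,0,0,0],[0,0,0,0,0,0]]]' -1 35
python3 -m crank '[[[0,0,0,0,0,-0.7],[0,0,0,0,0,-0.9],[0,0,0,0,0,-0.9],[0,0,0,0,0,-0.9],[0,0,0,0,0,-0.9],[0,0,0,0,0,-0.9],[0,0,0,0,0,-0.9],[0,0,0,0,0,-0.9]]]'
```

```text
time_s: 14.55
eef_pos: [582.9, 70.5, 127.7]
tool_rot: [[0.998, 0.063, 0.001], [0.063, -0.998, 0.0], [0.001, -0.0, -1.0]]
ft_force: [0.3, 0.8, -0.9]
grip_width: 40.1
grip_force: 0.0
time_s: 15.55
eef_pos: [582.5, 72.3, 127.0]
tool_rot: [[0.998, 0.064, 0.0], [0.064, -0.998, 0.002], [0.0, -0.002, -1.0]]
ft_force: [-0.0, 6.1, -0.8]
grip_width: 13.6
grip_force: 35.0
time_s: 16.55
eef_pos: [582.6, 72.2, 127.0]
tool_rot: [[0.779, 0.627, 0.0], [0.627, -0.779, 0.002], [0.002, -0.001, -1.0]]
ft_force: [-0.3, 6.1, -0.9]
grip_width: 13.8
grip_force: 35.0
```

```bash
python3 -m crank '[[[0,0,0,0,0,-1],[0,0,0,0,0,-1],[0,0,0,0,0,-1],[0,0,0,0,0,-1],[0,0,0,0,0,-1],[0,0,0,0,0,0],[0,0,0,0,0,0],[0,0,0,0,0,0]]]'
python3 -m crank '[[[0,0,0,0,0,0],[0,0,0,0,0,0],[0,0,0,0,0,0],[0,0,-1,0,0,0],[0,0,-1,0,0,0],[0,0,-1,0,0,0],[0,0,-1,0,0,0],[0,0,-1,0,0,0]]]' -0.15
python3 - <<'E'
from h import *
togo([380,-329,250],0)
v=cap('top')
p=pts(v);hsv=cv2.cvtColor(v[0],cv2.COLOR_RGB2HSV)
k=(abs(p[...,0]-480)<160)&(abs(p[...,1]+310)<120)&(p[...,2]>38)&(p[...,2]<56)
n,l,s,c=cv2.connectedComponentsWithStats(k.astype(np.uint8))
for i in range(1,n):
    if s[i,4]>40: print(s[i],plane(v,*c[i],44).round(1),np.median(hsv[l==i],0), p[l==i].mean(0).round(1))
E
```

```text
time_s: 17.55
eef_pos: [582.7, 72.1, 127.1]
tool_rot: [[0.444, 0.896, 0.001], [0.896, -0.444, 0.002], [0.002, -0.001, -1.0]]
ft_force: [0.4, 5.1, -0.8]
grip_width: 13.8
grip_force: 35.0
time_s: 18.55
eef_pos: [582.4, 69.9, 328.5]
tool_rot: [[0.445, 0.896, 0.0], [0.896, -0.445, -0.001], [-0.0, 0.0, -1.0]]
ft_force: [0.4, -0.5, -0.3]
grip_width: 39.9
grip_force: 0.0
at [582.4  69.9 328.5] t 18.55 F [ 0.4 -0.5 -0.3] w 39.9 | shift [-11.18  -0.09   1.97] turn [1.000e-02 0.000e+00 1.271e+01]
[320 171  11  10  84] [ 597.3 -327.7   44. ] [  9.5  72.5 106. ] [ 597.1 -327.5   45.2]
[332 199  11  11  90] [ 493.5 -367.6   44. ] [146. 116.  83.] [ 493.4 -367.2   45.9]
[309 200  10  10  85] [ 490.  -283.4   44. ] [  9.  76. 106.] [ 489.9 -283.2   45.2]
[322 231  11  11  88] [ 377.5 -328.5   44. ] [  9.   74.5 106. ] [ 377.5 -328.2   45.9]
```

```bash
python3 -m crank '[[[0,0,0,0,0,1],[0,0,0,0,0,1],[0,0,0,0,0,1],[0,0,0,0,0,1],[0,0,0,0,0,1],[0,0,0,0,0,1],[0,0,0,0,0,1],[0,0,0,0,0,1]]]' 0.5 >/dev/null
python3 -m crank '[[[0,0,0,0,0,1],[0,0,0,0,0,1],[0,0,0,0,0,1],[0,0,0,0,0,1],[0,0.5,0,0,0,0],[0,0.9,0,0,0,0],[0,1,0,0,0,0],[0,1,0,0,0,0]]]' 
python3 - <<'E'
from h import *
togo([597.3,-328,150],3.6)
E
```

```text
time_s: 20.6
eef_pos: [590.8, -68.6, 327.0]
tool_rot: [[0.998, 0.063, -0.0], [0.063, -0.998, -0.001], [-0.0, 0.001, -1.0]]
ft_force: [0.9, -0.4, 0.6]
grip_width: 70.3
grip_force: 0.0
at [590.8 -68.6 327. ] t 20.6 F [ 0.9 -0.4  0.6] w 70.3 | shift [-0.25  6.48  4.43] turn [0.01 0.   0.  ]
```

```bash
python3 -m crank '[[[-0.05,1,0.4,0,0,0],[-0.05,1,0.6,0,0,0],[-0.05,1,0.6,0,0,0],[-0.05,1,0.6,0,0,0],[-0.05,1,0.7,0,0,0],[0,0.9,0.8,0,0,0],[0,0.58,0.73,0,0,0],[0,0,0,0,0,0]]]' 0.5
python3 - <<'E'
from h import *
v=cap('wrist'); v=cap('wrist'); togo([597.3,-328,150],3.6); p=pts(v)
k=(np.hypot(p[...,0]-597,p[...,1]+328)<50)&(p[...,2]>36)&(p[...,2]<55); print(k.sum(),cv2.minEnclosingCircle(p[k][:,:2].astype(np.float32)),np.median(p[k],0))
E
```

```text
time_s: 21.6
eef_pos: [593.8, -328.1, 146.9]
tool_rot: [[0.998, 0.059, -0.006], [0.059, -0.998, 0.0], [-0.006, -0.001, -1.0]]
ft_force: [-0.6, 0.7, 0.7]
grip_width: 70.6
grip_force: 0.0
at [ 597.4 -324.4  150.4] t 21.7 F [-0.2  0.3  1.1] w 71.0 | shift [-0.01  0.09  0.01] turn [-0.01 -0.01  0.01]
1042 ((597.180419921875, -330.5743713378906), 18.636320114135742) [ 598.19728472 -330.49984607   44.78877464]
```

```bash
python3 -m crank '[[[0,0.14,0.8,0,0,0],[0,0,0.8,0,0,0],[0,0,0.8,0,0,0],[0,0,0.6,0,0,0],[0,0,0.36,0,0,0],[0,0,0,0,0,0],[0,0,0,0,0,0],[0,0,0,0,0,0]]]' 0.5
python3 -m crank '[[[0,0,0,0,0,0],[0,0,0,0,0,0],[0,0,0,0,0,0],[0,0,0,0,0,0],[0,0,0,0,0,0],[0,0,0,0,0,0],[0,0,0,0,0,0],[0,0,0,0,0,0]]]' -1 20
python3 -m crank '[[[0,0,-0.5,0,0,0],[0,0,-0.9,0,0,0],[0,0,-0.9,0,0,0],[0,0,-0.9,0,0,0],[0,0,-0.9,0,0,0],[0,0,-0.9,0,0,0],[0,0,0,0,0,0],[0,0,0,0,0,0]]]'
python3 - <<'E'
from h import *
togo([493,67,216],3.6)
E
```

```text
time_s: 22.7
eef_pos: [598.7, -330.4, 16.8]
tool_rot: [[0.998, 0.063, 0.002], [0.063, -0.998, -0.001], [0.002, 0.001, -1.0]]
ft_force: [0.3, -1.1, 0.7]
grip_width: 70.5
grip_force: 0.0
time_s: 23.7
eef_pos: [597.8, -330.1, 15.5]
tool_rot: [[0.998, 0.063, -0.0], [0.063, -0.998, 0.0], [-0.0, -0.0, -1.0]]
ft_force: [0.5, -0.1, 1.1]
grip_width: 36.6
grip_force: 20.0
time_s: 24.7
eef_pos: [597.3, -330.0, 215.5]
tool_rot: [[0.998, 0.063, -0.001], [0.063, -0.998, -0.0], [-0.001, -0.0, -1.0]]
ft_force: [-0.9, -0.3, -1.4]
grip_width: 36.2
grip_force: 20.0
at [ 597.3 -330.   215.5] t 24.7 F [-0.9 -0.3 -1.4] w 36.2 | shift [-1.980e+00 -1.007e+01 -1.000e-02] turn [-0.    0.01  0.  ]
```

```bash
python3 -m crank '[[[-0.2,-0.6,0,0,0,0],[-0.25,-0.9,0,0,0,0],[-0.25,-1,0,0,0,0],[-0.25,-1,0,0,0,0],[-0.25,-1,0,0,0,0],[-0.25,-1,0,0,0,0],[-0.25,-1,0,0,0,0],[-0.28,-1,0,0,0,0]]]' >/dev/null
python3 -m crank '[[[0,-0.9,0,0,0,0],[0,-0.9,0,0,0,0],[0,-0.6,0,0,0,0],[0,-0.17,0,0,0,0],[0,0,0,0,0,0],[0,0,0,0,0,0],[0,0,0,0,0,0],[0,0,0,0,0,0]]]'
python3 - <<'E'
from h import *
v=cap('wrist','w5.png'); togo([493,67,66],3.6); v=cap('top','t5.png')
p=pts(v)
k=(np.hypot(p[...,0]-493,p[...,1]-67)<45)&(p[...,2]<70);print(np.median(p[k],0))
E
```

```text
time_s: 26.7
eef_pos: [493.5, 66.2, 215.5]
tool_rot: [[0.998, 0.062, -0.0], [0.062, -0.998, -0.0], [-0.0, 0.0, -1.0]]
ft_force: [-0.6, 0.4, -0.7]
grip_width: 36.6
grip_force: 20.0
at [493.5  66.4 215.5] t 26.75 F [ 0.3  0.4 -0.3] w 36.9 | shift [-0.01 -0.02  3.74] turn [ 0.   -0.   -0.01]
[492.32017902  31.7202437   52.35285798]
```

View pics/w5.png

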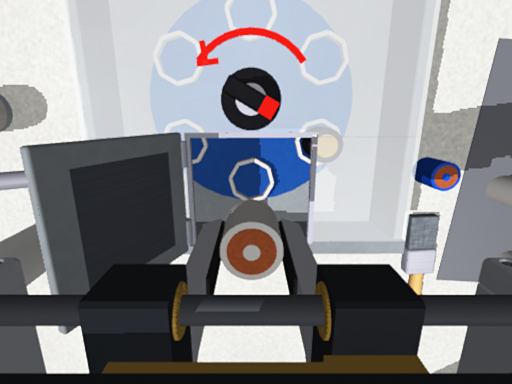

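The crucible is held at (252,250). The seat's rim lies under the port, centred near (251,181), and the red knob tip now points one place on, so click 1 is good.

```bash
python3 - <<'E'
from h import *
v=cap('wrist'); im=v[0]; print(plane(v,251,181,60))
hsv=cv2.cvtColor(im,cv2.COLOR_RGB2HSV)
m=(hsv[...,1]<50)&(hsv[...,2]>150); m[:150]=0;m[208:]=0;m[:,:215]=0;m[:,290:]=0
# rim lies within the opening: keep component at top
n,l,s,c=cv2.connectedComponentsWithStats(m.astype(np.uint8))
for i in range(1,n):
    if s[i,4]>40:
        ys,xs=np.where(l==i); q=np.array([plane(v,a,b,60)[:2] for a,b in zip(xs,ys)])
        A=np.c_[2*q,np.ones(len(q))]; sol=np.linalg.lstsq(A,(q**2).sum(1),rcond=None)[0]; print(s[i],sol[:2],np.sqrt(sol[2]+sol[0]**2+sol[1]**2))
E
```

```text
[492.26541815  66.33695891  60.        ]
[230 159  44  42 355] [493.0024427  66.0559377] 24.095237416411138
[268 192  22  16 266] [470.05108622  30.2083263 ] 8.979080921097308
```

```bash
python3 -m crank '[[[0,0,0.6,0,0,0],[0,0,0.7,0,0,0],[0,0,0.7,0,0,0],[0,0,0.6,0,0,0],[0,0,0.5,0,0,0],[0,0,0.3,0,0,0],[0,0,0.15,0,0,0],[0,0,0.15,0,0,0]]]'
python3 -m crank '[[[0,0,0.06,0,0,0],[0,0,0,0,0,0],[0,0,0,0,0,0],[0,0,0,0,0,0],[0,0,0,0,0,0],[0,0,0,0,0,0],[0,0,0,0,0,0],[0,0,0,0,0,0]]]'
```

```text
time_s: 27.85
eef_pos: [493.9, 67.0, 67.6]
tool_rot: [[0.998, 0.063, 0.001], [0.063, -0.998, 0.0], [0.001, -0.0, -1.0]]
ft_force: [-0.7, -0.4, -0.2]
grip_width: 36.7
grip_force: 20.0
time_s: 28.85
eef_pos: [493.7, 66.9, 65.3]
tool_rot: [[0.998, 0.063, 0.001], [0.063, -0.998, 0.0], [0.001, -0.0, -1.0]]
ft_force: [-0.5, -0.4, 6.1]
grip_width: 36.3
grip_force: 20.0
```

```bash
python3 -m crank '[[[0,0,0,0,0,0],[0,0,0,0,0,0],[0,0,0,0,0,0],[0,0,0,0,0,0],[0,0,-0.4,0,0,0],[0,0,-0.8,0,0,0],[0,0,-1,0,0,0],[0,0,-1,0,0,0]]]' 0.15
python3 -m crank '[[[0,0,-0.9,0,0,0],[0.5,0,0,0,0,-1],[0.5,0,0,0,0,-1],[0,0,0,0,0,-1],[0,0,0,0,0,-1],[0,0,0,0,0,-1],[0,0,0,0,0,-1],[0,0,0,0,0,-1]]]' -0.15
python3 - <<'E'
from h import *
togo([583,72,126],63.7); v=cap('wrist','w6.png'); v=cap('top'); p=pts(v); im=v[0]
k=(np.hypot(p[...,0]-493,p[...,1]-67)<40)&(p[...,2]>85)&(p[...,2]<104);print(k.sum(),np.median(p[k],0),cv2.minEnclosingCircle(p[k][:,:2].astype(np.float32)))
E
```

```text
time_s: 29.85
eef_pos: [493.1, 66.8, 194.2]
tool_rot: [[0.998, 0.063, -0.001], [0.063, -0.998, 0.0], [-0.001, -0.0, -1.0]]
ft_force: [0.9, 0.2, -0.5]
grip_width: 54.1
grip_force: 0.0
time_s: 30.85
eef_pos: [532.9, 71.1, 228.9]
tool_rot: [[0.78, 0.626, -0.0], [0.626, -0.78, -0.0], [-0.0, -0.0, -1.0]]
ft_force: [0.0, -0.4, -0.6]
grip_width: 40.4
grip_force: 0.0
at [532.9  71.1 228.9] t 30.85 F [ 0.  -0.4 -0.6] w 40.4 | shift [0.99 0.77 2.57] turn [-0.    0.   -4.99]
0 [nan nan nan] ((0.0, 0.0), 0.0)
  return _methods._mean(a, axis=axis, dtype=dtype,
  ret = um.true_divide(
```

View pics/w6.png

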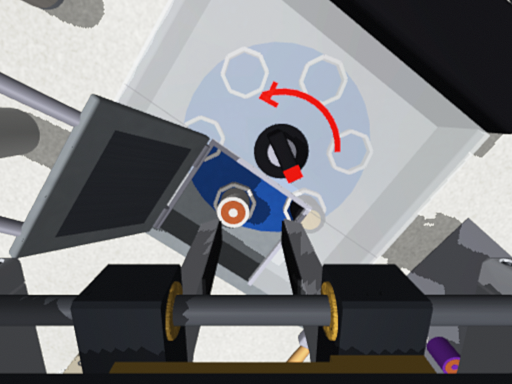

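The crucible stands in the rim at (233,210), and the knob is at (282,150). Next is click 2.

```bash
python3 -m crank '[[[0,0,0,0,0,-1],[0,0,0,0,0,-1],[0,0,0,0,0,-1],[0,0,0,0,0,-1],[0,0,0,0,0,-1],[0.3,0.6,0,0,0,0],[0.27,0.51,0,0,0,0],[0,0,0,0,0,0]]]' -0.15
python3 - <<'E'
from h import *
v=cap('wrist');togo([583,72,126],63.7); v=cap('wrist'); togo([583,72,126],63.7); p=pts(v)
k=(np.hypot(p[...,0]-583,p[...,1]-72)<40)&(p[...,2]>150)&(p[...,2]<170); print(k.sum(),cv2.minAreaRect(p[k][:,:2].astype(np.float32)),p[k].mean(0))
E
```

```text
time_s: 31.95
eef_pos: [584.0, 71.7, 228.6]
tool_rot: [[0.447, 0.895, 0.0], [0.895, -0.447, 0.0], [0.0, -0.0, -1.0]]
ft_force: [-1.0, 0.2, 0.4]
grip_width: 39.9
grip_force: 0.0
at [582.7  71.9 228.6] t 32.0 F [-0.6 -0.3 -0.4] w 39.7 | shift [0.01 0.01 2.57] turn [-0.01  0.   -0.03]
at [582.2  71.9 228.7] t 32.05 F [-0.1  0.3 -0.7] w 40.1 | shift [0.01 0.02 2.57] turn [-0.01  0.01 -0.03]
747 ((583.18310546875, 72.19692993164062), (44.804405212402344, 13.878622055053711), 63.82771301269531) [583.30051436  72.81824069 158.38308123]
```

```bash
python3 -m crank '[[[0,0,0.8,0,0,0],[0,0,0.9,0,0,0],[0,0,0.6,0,0,0],[0,0,0.24,0,0,0],[0,0,0,0,0,0],[0,0,0,0,0,0],[0,0,0,0,0,0],[0,0,0,0,0,0]]]' -0.15 >/dev/null
python3 -m crank '[[[0,0,0,0,0,0],[0,0,0,0,0,0],[0,0,0,0,0,0],[0,0,0,0,0,0],[0,0,0,0,0,0],[0,0,0,0,0,0],[0,0,0,0,0,0],[0,0,0,0,0,0]]]' -1 35
python3 -m crank '[[[0,0,0,0,0,-0.6],[0,0,0,0,0,-0.8],[0,0,0,0,0,-0.8],[0,0,0,0,0,-0.8],[0,0,0,0,0,-0.8],[0,0,0,0,0,-0.8],[0,0,0,0,0,-0.8],[0,0,0,0,0,-0.8]]]'
python3 -m crank '[[[0,0,0,0,0,-0.8],[0,0,0,0,0,-0.8],[0,0,0,0,0,-0.8],[0,0,0,0,0,-0.8],[0,0,0,0,0,-0.8],[0,0,0,0,0,-0.8],[0,0,0,0,0,-0.5],[0,0,0,0,0,-0.3]]]'
python3 -m crank '[[[0,0,0,0,0,0],[0,0,0,0,0,0],[0,0,0,0,0,0],[0,0,-1,0,0,0],[0,0,-1,0,0,0],[0,0,-1,0,0,0],[0,0,-1,0,0,0],[0,0,-1,0,0,0]]]' -0.15
python3 - <<'E'
from h import *
togo([490,-283,328],3.6); print(monitor.get_obs()['joints'])
v=cap('top')
p=pts(v);hsv=cv2.cvtColor(v[0],cv2.COLOR_RGB2HSV)
k=(abs(p[...,0]-480)<160)&(abs(p[...,1]+310)<120)&(p[...,2]>38)&(p[...,2]<56)
n,l,s,c=cv2.connectedComponentsWithStats(k.astype(np.uint8))
for i in range(1,n):
    if s[i,4]>40: print(s[i],plane(v,*c[i],44).round(1),np.median(hsv[l==i],0))
E
```

```text
time_s: 34.05
eef_pos: [582.6, 72.0, 127.5]
tool_rot: [[0.444, 0.896, -0.001], [0.896, -0.444, 0.0], [-0.0, -0.001, -1.0]]
ft_force: [-4.3, 1.5, 2.9]
grip_width: 13.7
grip_force: 35.0
time_s: 35.05
eef_pos: [582.8, 72.0, 127.5]
tool_rot: [[-0.082, 0.997, -0.001], [0.997, 0.082, 0.0], [0.0, -0.001, -1.0]]
ft_force: [-3.3, 0.8, 2.0]
grip_width: 14.1
grip_force: 35.0
time_s: 36.05
eef_pos: [582.9, 72.1, 127.5]
tool_rot: [[-0.54, 0.842, -0.0], [0.842, 0.54, 0.0], [0.0, 0.0, -1.0]]
ft_force: [-2.8, 1.5, 2.0]
grip_width: 13.6
grip_force: 35.0
time_s: 37.05
eef_pos: [583.1, 71.6, 328.9]
tool_rot: [[-0.539, 0.843, 0.001], [0.843, 0.539, -0.0], [-0.001, 0.0, -1.0]]
ft_force: [0.5, -0.4, 0.6]
grip_width: 39.9
grip_force: 0.0
at [583.1  71.6 328.9] t 37.05 F [ 0.5 -0.4  0.6] w 39.9 | shift [-6.22 -6.74  0.02] turn [ 1.00e-02 -0.00e+00  2.38e+01]
[ 0.41881213  0.58396812 -1.00982303  1.50361584  0.50183778  1.33152875
 -0.06685521]
[332 199  11  11  85] [ 493.6 -368.1   44. ] [147. 117.  85.]
[309 200  10  10  83] [ 490.  -283.5   44. ] [  9.  76. 106.]
[322 231  11  11  87] [ 377.4 -328.4   44. ] [  9.  69. 106.]
```

```bash
for i in 1; do python3 -m crank '[[[0,0,0,0,0,1],[0,0,0,0,0,1],[0,0,0,0,0,1],[0,0,0,0,0,1],[0,0,0,0,0,1],[0,0,0,0,0,1],[0,0,0,0,0,1],[0,0,0,0,0,1]]]' 0.5 >/dev/null
python3 -m crank '[[[0,0,0,0,0,1],[0,0,0,0,0,1],[0,0,0,0,0,1],[0,0,0,0,0,1],[0,0,0,0,0,1],[0,0,0,0,0,1],[0,0,0,0,0,1],[0,0,0,0,0,1]]]' >/dev/null
python3 -m crank '[[[0,0,0,0,0,1],[0,0,0,0,0,1],[0,0,0,0,0,1],[0,0,0,0,0,1],[0,0,0,0,0,1],[0,0,0,0,0,1],[0,0,0,0,0,1],[0,0,0,0,0,0.8]]]' ; done
python3 - <<'E'
from h import *
togo([490,-283,150],3.6); print(monitor.get_obs()['joints'])
E
```

```text
time_s: 40.1
eef_pos: [583.1, 71.7, 327.4]
tool_rot: [[0.998, 0.06, 0.0], [0.06, -0.998, -0.0], [0.0, 0.0, -1.0]]
ft_force: [-0.5, 0.2, -0.1]
grip_width: 70.7
grip_force: 0.0
at [583.1  71.7 327.4] t 40.1 F [-0.5  0.2 -0.1] w 70.7 | shift [-2.86  8.71  4.44] turn [ 0.   -0.   -0.03]
[ 0.13399476  0.45960243 -0.47739723  1.5139938   0.21910718  1.22109626
 -1.88669518]
```

```bash
python3 -m crank '[[[-0.3,0.6,0,0,0,0],[-0.4,1,0,0,0,0],[-0.4,1,0,0,0,0],[-0.4,1,0,0,0,0],[-0.4,1,0,0,0,0],[-0.4,1,0.5,0,0,0],[-0.4,1,0.8,0,0,0],[-0.16,1,0.8,0,0,0]]]' >/dev/null
python3 -m crank '[[[0,0.8,0.8,0,0,0],[0,0.31,0.8,0,0,0],[0,0,0.6,0,0,0],[0,0,0.14,0,0,0],[0,0,0,0,0,0],[0,0,0,0,0,0],[0,0,0,0,0,0],[0,0,0,0,0,0]]]'
python3 - <<'E'
from h import *
v=cap('wrist'); p=pts(v)
k=(np.hypot(p[...,0]-490,p[...,1]+283)<45)&(p[...,2]>36)&(p[...,2]<55); print(k.sum(),cv2.minEnclosingCircle(p[k][:,:2].astype(np.float32)),np.median(p[k],0)); togo([490,-283,15.5],3.6)
E
```

```text
time_s: 42.1
eef_pos: [491.1, -283.2, 150.5]
tool_rot: [[0.998, 0.063, 0.001], [0.063, -0.998, -0.001], [0.001, 0.001, -1.0]]
ft_force: [-1.2, -0.2, 0.8]
grip_width: 70.9
grip_force: 0.0
1019 ((489.30731201171875, -286.499755859375), 18.638980865478516) [ 490.45429834 -286.30742429   44.88041527]
at [ 491.  -283.2  150.3] t 42.15 F [ 0.9 -0.8  0.4] w 70.8 | shift [-0.03 -0.01  3.37] turn [ 0.01 -0.01  0.  ]
```

```bash
python3 -m crank '[[[-0.04,0.07,0.8,0,0,0],[0,0,0.8,0,0,0],[0,0,0.8,0,0,0],[0,0,0.6,0,0,0],[0,0,0.37,0,0,0],[0,0,0,0,0,0],[0,0,0,0,0,0],[0,0,0,0,0,0]]]' 0.5
python3 -m crank '[[[0,0,0,0,0,0],[0,0,0,0,0,0],[0,0,0,0,0,0],[0,0,0,0,0,0],[0,0,0,0,0,0],[0,0,0,0,0,0],[0,0,0,0,0,0],[0,0,0,0,0,0]]]' -1 20
python3 -m crank '[[[0,0,-0.5,0,0,0],[0,0,-0.9,0,0,0],[0,0,-0.9,0,0,0],[0,0,-0.9,0,0,0],[0,0,-0.9,0,0,0],[0,0,-0.9,0,0,0],[0,0,0,0,0,0],[0,0,0,0,0,0]]]'
python3 - <<'E'
from h import *
togo([493.5,66.5,216],3.6)
E
```

```text
time_s: 43.15
eef_pos: [490.1, -286.3, 16.1]
tool_rot: [[0.998, 0.063, 0.002], [0.063, -0.998, -0.001], [0.002, 0.001, -1.0]]
ft_force: [0.0, 0.1, 0.3]
grip_width: 70.5
grip_force: 0.0
time_s: 44.15
eef_pos: [489.4, -286.0, 15.1]
tool_rot: [[0.998, 0.063, 0.0], [0.063, -0.998, -0.0], [0.0, 0.0, -1.0]]
ft_force: [-0.3, -0.1, 1.9]
grip_width: 36.4
grip_force: 20.0
time_s: 45.15
eef_pos: [488.5, -285.8, 214.1]
tool_rot: [[0.998, 0.063, -0.002], [0.063, -0.998, 0.001], [-0.002, -0.001, -1.0]]
ft_force: [0.2, 0.2, -1.2]
grip_width: 36.7
grip_force: 20.0
at [ 488.5 -285.8  214.1] t 45.15 F [ 0.2  0.2 -1.2] w 36.7 | shift [ 0.68 -8.78 -0.04] turn [-0.01  0.02 -0.  ]
```

```bash
python3 -m crank '[[[0.08,-0.5,0,0,0,0],[0.1,-0.9,0,0,0,0],[0.1,-1,0,0,0,0],[0.1,-1,0,0,0,0],[0.1,-1,0,0,0,0],[0.1,-1,0,0,0,0],[0.1,-1,0,0,0,0],[0,-1,0,0,0,0]]]' >/dev/null
python3 -m crank '[[[0,-0.8,0,0,0,0],[0,-0.4,0,0,0,0],[0,-0.18,0,0,0,0],[0,0,0,0,0,0],[0,0,0,0,0,0],[0,0,0,0,0,0],[0,0,0,0,0,0],[0,0,0,0,0,0]]]'
python3 - <<'E'
from h import *
v=cap('wrist','w7.png'); im=v[0]; togo([493.5,66.5,65],3.6)
hsv=cv2.cvtColor(im,cv2.COLOR_RGB2HSV)
m=(hsv[...,1]<50)&(hsv[...,2]>150); m[:150]=0;m[208:]=0;m[:,:215]=0;m[:,290:]=0
n,l,s,c=cv2.connectedComponentsWithStats(m.astype(np.uint8))
for i in range(1,n):
    if s[i,4]>40:
        ys,xs=np.where(l==i); q=np.array([plane(v,a,b,60)[:2] for a,b in zip(xs,ys)])
        A=np.c_[2*q,np.ones(len(q))]; sol=np.linalg.lstsq(A,(q**2).sum(1),rcond=None)[0]; print(s[i],sol[:2],np.sqrt(sol[2]+sol[0]**2+sol[1]**2))
E
```

```text
time_s: 47.15
eef_pos: [494.5, 66.0, 215.1]
tool_rot: [[0.998, 0.062, 0.0], [0.062, -0.998, -0.0], [0.0, 0.0, -1.0]]
ft_force: [0.3, 0.7, -0.6]
grip_width: 36.5
grip_force: 20.0
at [494.5  66.  215.1] t 47.2 F [-0.1 -0.7 -0.4] w 36.4 | shift [-0.02 -0.01  3.75] turn [ 0. -0. -0.]
[229 160  44  40 332] [492.91312222  66.87243308] 24.086058521522247
[268 192  22  16 248] [471.11650492  29.40335857] 8.78224789467173
```

View pics/w7.png

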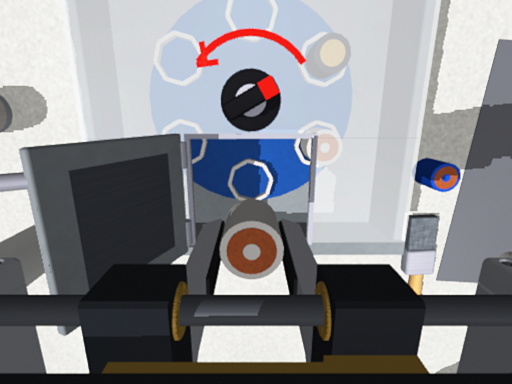

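The empty seat is under the port at (250,181). The first crucible is one place on at (322,147), and the reference is at (330,52). I'll lower this one in.

```bash
python3 -m crank '[[[-0.03,-0.01,0.6,0,0,0],[0,0,0.7,0,0,0],[0,0,0.7,0,0,0],[0,0,0.6,0,0,0],[0,0,0.5,0,0,0],[0,0,0.3,0,0,0],[0,0,0.15,0,0,0],[0,0,0.15,0,0,0]]]' >/dev/null
python3 -m crank '[[[0,0,0.06,0,0,0],[0,0,0,0,0,0],[0,0,0,0,0,0],[0,0,0,0,0,0],[0,0,0,0,0,0],[0,0,0,0,0,0],[0,0,0,0,0,0],[0,0,0,0,0,0]]]'
python3 -m crank '[[[0,0,0,0,0,0],[0,0,0,0,0,0],[0,0,0,0,0,0],[0,0,0,0,0,0],[0,0,-0.4,0,0,0],[0,0,-0.8,0,0,0],[0,0,-1,0,0,0],[0,0,-1,0,0,0]]]' 0.15
python3 -m crank '[[[0,0,-0.9,0,0,0],[0.5,0,0,0,0,0],[0.6,0,0,0,0,0],[0.6,0,0,0,0,0],[0.5,0,0,0,0,-1],[0,0,0,0,0,-1],[0,0,0,0,0,-1],[0,0,0,0,0,-1]]]' -0.15
python3 - <<'E'
from h import *
v=cap('wrist'); o=pts(v); togo([583,72,126],123.6)
k=(np.hypot(o[...,0]-493,o[...,1]-67)<40)&(o[...,2]>85)&(o[...,2]<104);print(k.sum(),np.median(o[k],0),cv2.minEnclosingCircle(o[k][:,:2].astype(np.float32)))
E
```

```text
time_s: 49.2
eef_pos: [493.6, 66.7, 65.1]
tool_rot: [[0.998, 0.063, 0.001], [0.063, -0.998, 0.0], [0.001, -0.0, -1.0]]
ft_force: [-0.0, 0.3, 6.2]
grip_width: 36.4
grip_force: 20.0
time_s: 50.2
eef_pos: [492.9, 66.5, 193.8]
tool_rot: [[0.998, 0.063, -0.001], [0.063, -0.998, 0.0], [-0.001, -0.0, -1.0]]
ft_force: [0.8, 0.0, -0.3]
grip_width: 54.3
grip_force: 0.0
time_s: 51.2
eef_pos: [580.8, 72.0, 228.4]
tool_rot: [[0.915, 0.403, -0.001], [0.403, -0.915, -0.0], [-0.001, -0.0, -1.0]]
ft_force: [1.3, -0.0, 0.6]
grip_width: 39.8
grip_force: 0.0
at [580.8  72.  228.3] t 51.25 F [-0.3 -0.1 -0.1] w 39.6 | shift [0.05 0.02 2.56] turn [-1.000e-02  0.000e+00 -1.994e+01]
571 [497.65891198  62.6154543   94.82223084] ((493.96435546875, 65.610107421875), 18.74272346496582)
```

```bash
python3 -m crank '[[[0,0,0,0,0,-1],[0,0,0,0,0,-1],[0,0,0,0,0,-1],[0,0,0,0,0,-1],[0,0,0,0,0,-1],[0,0,0,0,0,-1],[0,0,0,0,0,-1],[0,0,0,0,0,-1]]]' >/dev/null
python3 -m crank '[[[0,0,0,0,0,-1],[0,0,0,0,0,-1],[0,0,0,0,0,-1],[0,0,0,0,0,-1],[0,0,0,0,0,-1],[0,0,0,0,0,-1],[0,0,0,0,0,-1],[0,0,0,0,0,-1]]]' >/dev/null
python3 -m crank '[[[0,0,0,0,0,-1],[0,0,0,0,0,-1],[0,0,0,0,0,-1],[0,0,0,0,0,-0.94],[0,0,0,0,0,0],[0,0,0,0,0,0],[0,0,0,0,0,0],[0,0,0,0,0,0]]]'
python3 - <<'E'
from h import *
v=cap('wrist'); togo([583,72,126],123.6); p=pts(v);print(monitor.get_obs()['joints'])
k=(np.hypot(p[...,0]-583,p[...,1]-72)<40)&(p[...,2]>150)&(p[...,2]<170); print(k.sum(),cv2.minAreaRect(p[k][:,:2].astype(np.float32)),p[k].mean(0))
E
```

```text
time_s: 54.25
eef_pos: [581.1, 72.1, 228.7]
tool_rot: [[-0.549, 0.836, 0.0], [0.836, 0.549, -0.0], [-0.0, 0.0, -1.0]]
ft_force: [-0.4, 0.4, 0.3]
grip_width: 39.6
grip_force: 0.0
at [581.1  72.1 228.7] t 54.3 F [-0.3  0.6  0. ] w 39.8 | shift [-0.03  0.04  2.57] turn [ 0.    0.   -0.06]
[ 0.40841025  0.67994662 -0.98666196  1.65839874  0.61404245  1.14451969
 -0.16046435]
730 ((582.59375, 72.55872344970703), (13.00088882446289, 44.54254913330078), 33.194881439208984) [582.09983922  73.22397254 158.41096105]
```

```bash
python3 -m crank '[[[-0.02,0.05,0.8,0,0,0],[0,0,0.9,0,0,0],[0,0,0.6,0,0,0],[0,0,0.24,0,0,0],[0,0,0,0,0,0],[0,0,0,0,0,0],[0,0,0,0,0,0],[0,0,0,0,0,0]]]' -0.15 >/dev/null
python3 -m crank '[[[0,0,0,0,0,0],[0,0,0,0,0,0],[0,0,0,0,0,0],[0,0,0,0,0,0],[0,0,0,0,0,0],[0,0,0,0,0,0],[0,0,0,0,0,0],[0,0,0,0,0,0]]]' -1 35
python3 -m crank '[[[0,0,0,0,0,-0.6],[0,0,0,0,0,-0.8],[0,0,0,0,0,-0.8],[0,0,0,0,0,-0.8],[0,0,0,0,0,-0.8],[0,0,0,0,0,-0.8],[0,0,0,0,0,-0.8],[0,0,0,0,0,-0.8]]]'
python3 - <<'E'
from h import *
print(monitor.get_obs()['joints'])
E
```

```text
time_s: 56.3
eef_pos: [582.8, 72.2, 127.1]
tool_rot: [[-0.549, 0.836, -0.001], [0.836, 0.549, -0.001], [-0.0, -0.001, -1.0]]
ft_force: [-2.4, -1.5, 2.7]
grip_width: 14.2
grip_force: 35.0
time_s: 57.3
eef_pos: [582.9, 72.3, 127.1]
tool_rot: [[-0.902, 0.432, -0.001], [0.432, 0.902, -0.0], [0.0, -0.001, -1.0]]
ft_force: [-2.5, -1.3, 1.7]
grip_width: 14.0
grip_force: 35.0
[ 0.41391337  0.8475018  -1.02447033  1.75694051  0.83596913  1.04181154
  0.20028802]
```

```bash
python3 -m crank '[[[0,0,0,0,0,-0.8],[0,0,0,0,0,-0.8],[0,0,0,0,0,-0.8],[0,0,0,0,0,-0.8],[0,0,0,0,0,-0.8],[0,0,0,0,0,-0.8],[0,0,0,0,0,-0.5],[0,0,0,0,0,-0.4]]]'
python3 -m crank '[[[0,0,0,0,0,0],[0,0,0,0,0,0],[0,0,0,0,0,0],[0,0,-1,0,0,0],[0,0,-1,0,0,0],[0,0,-1,0,0,0],[0,0,-1,0,0,0],[0,0,-1,0,0,0]]]' -0.15
python3 - <<'E'
from h import *
togo([377.5,-330,200],3.6); print(monitor.get_obs()['joints'])
v=cap('top')
p=pts(v);hsv=cv2.cvtColor(v[0],cv2.COLOR_RGB2HSV)
k=(abs(p[...,0]-480)<160)&(abs(p[...,1]+310)<120)&(p[...,2]>38)&(p[...,2]<56)
n,l,s,c=cv2.connectedComponentsWithStats(k.astype(np.uint8))
for i in range(1,n):
    if s[i,4]>40: print(s[i],plane(v,*c[i],44).round(1),np.median(hsv[l==i],0))
E
```

```text
time_s: 58.3
eef_pos: [582.9, 72.4, 127.1]
tool_rot: [[-0.999, -0.05, -0.001], [-0.05, 0.999, -0.0], [0.001, -0.0, -1.0]]
ft_force: [-3.3, -1.4, 2.8]
grip_width: 13.7
grip_force: 35.0
time_s: 59.3
eef_pos: [583.2, 72.6, 328.5]
tool_rot: [[-0.999, -0.049, 0.001], [-0.049, 0.999, 0.0], [-0.001, 0.0, -1.0]]
ft_force: [-0.1, -0.3, -0.8]
grip_width: 40.2
grip_force: 0.0
at [583.2  72.6 328.5] t 59.3 F [-0.1 -0.3 -0.8] w 40.2 | shift [ 5.63 -9.8   3.21] turn [ 1.000e-02 -0.000e+00  3.584e+01]
[ 0.48835529  0.66010082 -1.19834589  1.50204534  0.61838621  1.40098855
  0.87739475]
[332 199  11  11  86] [ 493.6 -368.2   44. ] [147.  120.   84.5]
[322 231  11  11  86] [ 377.9 -328.7   44. ] [  9.   73.5 106. ]
```

```bash
python3 -m crank '[[[0,0,0,0,0,1],[0,0,0,0,0,1],[0,0,0,0,0,1],[0,0,0,0,0,1],[0,0,0,0,0,1],[0,0,0,0,0,1],[0,0,0,0,0,1],[0,0,0,0,0,1]]]' 0.5 >/dev/null
python3 -m crank '[[[0,0,0,0,0,1],[0,0,0,0,0,1],[0,0,0,0,0,1],[0,0,0,0,0,1],[0,0,0,0,0,1],[0,0,0,0,0,1],[0,0,0,0,0,1],[0,0,0,0,0,1]]]' >/dev/null
python3 -m crank '[[[0,0,0,0,0,1],[0,0,0,0,0,1],[0,0,0,0,0,1],[0,0,0,0,0,1],[0,0,0,0,0,1],[0,0,0,0,0,1],[0,0,0,0,0,1],[0,0,0,0,0,1]]]' >/dev/null
python3 -m crank '[[[0,0,0,0,0,1],[0,0,0,0,0,1],[0,0,0,0,0,1],[0,0,0,0,0,1],[0,0,0,0,0,1],[0,0,0,0,0,1],[0,0,0,0,0,1],[0,0,0,0,0,1]]]' >/dev/null
python3 -m crank '[[[0,0,0,0,0,1],[0,0,0,0,0,1],[0,0,0,0,0,1],[0,0,0,0,0,0.84],[0,0.5,0,0,0,0],[-0.5,0.9,0,0,0,0],[-0.5,1,0,0,0,0],[-0.5,1,0,0,0,0]]]'
python3 - <<'E'
from h import *
togo([377.5,-328.5,150],3.6)
E
```

```text
time_s: 64.35
eef_pos: [531.0, -69.8, 327.0]
tool_rot: [[0.998, 0.063, 0.0], [0.063, -0.998, -0.001], [-0.0, 0.001, -1.0]]
ft_force: [0.3, 0.3, 0.1]
grip_width: 70.6
grip_force: 0.0
at [531.  -69.8 327. ] t 64.35 F [0.3 0.3 0.1] w 70.6 | shift [-4.24  6.21  4.43] turn [0.01 0.   0.01]
```

```bash
python3 -m crank '[[[-0.6,1,0,0,0,0],[-0.6,1,0.5,0,0,0],[-0.6,1,0.7,0,0,0],[-0.6,1,0.7,0,0,0],[-0.6,1,0.7,0,0,0],[-0.6,0.8,0.7,0,0,0],[-0.5,0.3,0.7,0,0,0],[0,0,0.4,0,0,0]]]' >/dev/null
python3 - <<'E'
from h import *
for i in range(3): v=cap('wrist')
togo([377.5,-328.5,15.5],3.6); p=pts(v)
k=(np.hypot(p[...,0]-377.5,p[...,1]+328.5)<45)&(p[...,2]>36)&(p[...,2]<55); print(k.sum(),cv2.minEnclosingCircle(p[k][:,:2].astype(np.float32)),np.median(p[k],0))
E
```

```text
at [ 382.4 -321.4  150.6] t 65.5 F [-0.3  0.1 -0.7] w 70.1 | shift [-0.13  0.17  3.38] turn [-0.01  0.01 -0.  ]
1025 ((377.1008605957031, -331.8439636230469), 18.715045928955078) [ 378.11154514 -331.34269069   44.83889897]
```

```bash
python3 -m crank '[[[-0.14,0.24,0.8,0,0,0],[0,0,0.8,0,0,0],[0,0,0.8,0,0,0],[0,0,0.6,0,0,0],[0,0,0.38,0,0,0],[0,0,0,0,0,0],[0,0,0,0,0,0],[0,0,0,0,0,0]]]' 0.5
python3 -m crank '[[[0,0,0,0,0,0],[0,0,0,0,0,0],[0,0,0,0,0,0],[0,0,0,0,0,0],[0,0,0,0,0,0],[0,0,0,0,0,0],[0,0,0,0,0,0],[0,0,0,0,0,0]]]' -1 20
python3 -m crank '[[[0,0,-0.5,0,0,0],[0,0,-0.9,0,0,0],[0,0,-0.9,0,0,0],[0,0,-0.9,0,0,0],[0,0,-0.9,0,0,0],[0,0,-0.9,0,0,0],[0,0,0,0,0,0],[0,0,0,0,0,0]]]'
python3 - <<'E'
from h import *
togo([493.5,66.5,216],3.6)
E
```

```text
time_s: 66.5
eef_pos: [379.1, -331.2, 16.8]
tool_rot: [[0.998, 0.063, 0.002], [0.063, -0.998, -0.001], [0.001, 0.001, -1.0]]
ft_force: [-0.9, 0.9, 0.8]
grip_width: 70.5
grip_force: 0.0
time_s: 67.5
eef_pos: [378.5, -330.7, 15.9]
tool_rot: [[0.998, 0.063, 0.0], [0.063, -0.998, -0.0], [0.0, 0.0, -1.0]]
ft_force: [0.2, 0.4, 1.0]
grip_width: 36.6
grip_force: 20.0
time_s: 68.5
eef_pos: [377.8, -330.3, 215.1]
tool_rot: [[0.998, 0.063, -0.001], [0.063, -0.998, 0.001], [-0.001, -0.001, -1.0]]
ft_force: [-1.2, -0.1, -1.3]
grip_width: 37.1
grip_force: 20.0
at [ 377.8 -330.3  215.1] t 68.5 F [-1.2 -0.1 -1.3] w 37.1 | shift [ 3.51 -9.72 -0.02] turn [-0.01  0.01 -0.  ]
```

```bash
python3 -m crank '[[[0.3,-0.6,0,0,0,0],[0.4,-0.9,0,0,0,0],[0.4,-1,0,0,0,0],[0.4,-1,0,0,0,0],[0.4,-1,0,0,0,0],[0.4,-1,0,0,0,0],[0.4,-1,0,0,0,0],[0.4,-1,0,0,0,0]]]' >/dev/null
python3 -m crank '[[[0.4,-0.9,0,0,0,0],[0,-0.7,0,0,0,0],[0,-0.4,0,0,0,0],[0,-0.2,0,0,0,0],[0,0,0,0,0,0],[0,0,0,0,0,0],[0,0,0,0,0,0],[0,0,0,0,0,0]]]'
python3 - <<'E'
from h import *
v=cap('wrist','w8.png'); im=v[0]; togo([493.5,66.5,65],3.6)
hsv=cv2.cvtColor(im,cv2.COLOR_RGB2HSV)
m=(hsv[...,1]<50)&(hsv[...,2]>150); m[:150]=0;m[208:]=0;m[:,:215]=0;m[:,290:]=0
n,l,s,c=cv2.connectedComponentsWithStats(m.astype(np.uint8))
for i in range(1,n):
    if s[i,4]>40:
        ys,xs=np.where(l==i); q=np.array([plane(v,a,b,60)[:2] for a,b in zip(xs,ys)])
        A=np.c_[2*q,np.ones(len(q))]; sol=np.linalg.lstsq(A,(q**2).sum(1),rcond=None)[0]; print(s[i],sol[:2],np.sqrt(sol[2]+sol[0]**2+sol[1]**2))
E
```

```text
time_s: 70.5
eef_pos: [494.0, 64.7, 216.0]
tool_rot: [[0.998, 0.062, 0.0], [0.062, -0.998, -0.0], [0.0, 0.0, -1.0]]
ft_force: [1.2, 0.0, 0.0]
grip_width: 36.6
grip_force: 20.0
at [493.9  64.9 215.9] t 70.55 F [ 0.2 -0.6 -0. ] w 37.0 | shift [-0.01 -0.04  3.77] turn [ 0.   -0.   -0.01]
[229 160  42  42 375] [492.91682754  66.40258352] 24.068698687183023
[267 191  23  17 286] [470.46554268  28.82022819] 9.346850433751879
```

View pics/w8.png

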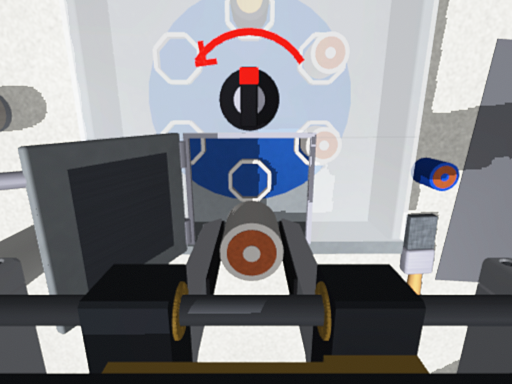

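Crucibles 1 and 2 are seated at (328,52) and (322,146), and place 3 is empty under the port at (250,181). I'll place the third one.

```bash
python3 -m crank '[[[-0.01,-0.04,0.6,0,0,0],[0,0,0.7,0,0,0],[0,0,0.7,0,0,0],[0,0,0.6,0,0,0],[0,0,0.5,0,0,0],[0,0,0.3,0,0,0],[0,0,0.15,0,0,0],[0,0,0.15,0,0,0]]]' >/dev/null
python3 -m crank '[[[0,0,0.06,0,0,0],[0,0,0,0,0,0],[0,0,0,0,0,0],[0,0,0,0,0,0],[0,0,0,0,0,0],[0,0,0,0,0,0],[0,0,0,0,0,0],[0,0,0,0,0,0]]]'
python3 -m crank '[[[0,0,0,0,0,0],[0,0,0,0,0,0],[0,0,0,0,0,0],[0,0,0,0,0,0],[0,0,-0.4,0,0,0],[0,0,-0.8,0,0,0],[0,0,-1,0,0,0],[0,0,-1,0,0,0]]]' 0.15
python3 -m crank '[[[0,0,-1,0,0,0],[0,0,-1,0,0,0],[0,0,-1,0,0,0],[0,0,-0.8,0,0,0],[0,0,0,0,0,0],[0,0,0,0,0,0],[0,0,0,0,0,0],[0,0,0,0,0,0]]]' -0.1
python3 - <<'E'
from h import *
v=cap('wrist','w9.png'); o=pts(v); togo([482.5,236,237.5],3.6)
k=(np.hypot(o[...,0]-493,o[...,1]-67)<40)&(o[...,2]>85)&(o[...,2]<104);print(k.sum(),np.median(o[k],0),cv2.minEnclosingCircle(o[k][:,:2].astype(np.float32)))
E
```

```text
time_s: 72.55
eef_pos: [493.7, 67.0, 65.9]
tool_rot: [[0.998, 0.063, 0.001], [0.063, -0.998, 0.0], [0.001, -0.0, -1.0]]
ft_force: [-0.6, 0.7, 6.0]
grip_width: 36.6
grip_force: 20.0
time_s: 73.55
eef_pos: [493.0, 66.8, 194.6]
tool_rot: [[0.998, 0.063, -0.0], [0.063, -0.998, 0.0], [-0.0, -0.0, -1.0]]
ft_force: [0.6, 0.1, 0.4]
grip_width: 53.9
grip_force: 0.0
time_s: 74.55
eef_pos: [492.9, 66.8, 344.6]
tool_rot: [[0.998, 0.063, -0.002], [0.063, -0.998, -0.0], [-0.002, 0.0, -1.0]]
ft_force: [0.0, 0.3, -0.1]
grip_width: 42.2
grip_force: 0.0
at [493.   66.8 344.7] t 74.6 F [ 0.1 -0.8 -0.2] w 42.4 | shift [ 0.01 -4.24  2.68] turn [0.   0.02 0.  ]
476 [492.90468892  66.04088351  94.90578646] ((491.8720397949219, 65.86808776855469), 18.689199447631836)
```

View pics/w9.png

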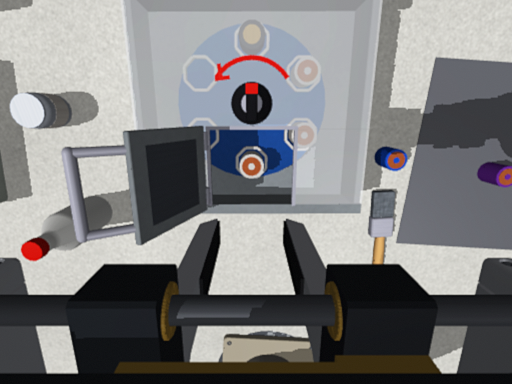

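All three crucibles are seated (the third at (250,165)) and the mat has no white ones left. The bar, open, is at about (75,197). Now I'll close the cover.

```bash
python3 -m crank '[[[0.01,-0.7,0,0,0,0],[0,-0.9,0,0,0,0],[0,-0.9,0,0,0,0],[0,-0.9,0,0,0,0],[0,-0.84,0,0,0,0],[0,0,0.5,0,0,0],[0,0,0.7,0,0,0],[0,0,0.5,0,0,0]]]' -0.1
python3 - <<'E'
from h import *
for i in range(3): v=cap('wrist')
togo([482.5,236,237.5],3.6); p=pts(v)
k=(abs(p[...,0]-482)<30)&(abs(p[...,1]-236)<40)&(p[...,2]>250)&(p[...,2]<272); print(k.sum(),cv2.minAreaRect(p[k][:,:2].astype(np.float32)),np.median(p[k],0))
E
```

```text
time_s: 75.6
eef_pos: [482.6, 236.0, 276.0]
tool_rot: [[0.998, 0.063, -0.001], [0.063, -0.998, -0.001], [-0.001, 0.001, -1.0]]
ft_force: [0.7, 0.4, -0.1]
grip_width: 42.6
grip_force: 0.0
at [482.5 235.8 276.6] t 75.75 F [ 0.7 -0.4  0.6] w 42.5 | shift [ 0.   -0.01  0.98] turn [0.01 0.03 0.  ]
1273 ((482.062744140625, 235.04510498046875), (60.34621047973633, 11.541284561157227), 3.1478629112243652) [483.94892596 235.30412496 262.93999462]
```

```bash
python3 -m crank '[[[0,0.01,0.4,0,0,0],[0,0,0.4,0,0,0],[0,0,0.18,0,0,0],[0,0,0,0,0,0],[0,0,0,0,0,0],[0,0,0,0,0,0],[0,0,0,0,0,0],[0,0,0,0,0,0]]]' -0.1
python3 -m crank '[[[0,0,0,0,0,0],[0,0,0,0,0,0],[0,0,0,0,0,0],[0,0,0,0,0,0],[0,0,0,0,0,0],[0,0,0,0,0,0],[0,0,0,0,0,0],[0,0,0,0,0,0]]]' -1 20
python3 -m crank '[[[0,0.1,-0.07,0,0,0],[0,0.1,-0.07,0,0,0],[0,0.21,-0.12,0,0,0],[0,0.21,-0.11,0,0,0],[0,0.22,-0.1,0,0,0],[0,0.22,-0.09,0,0,0],[0,0.23,-0.08,0,0,0],[0,0.23,-0.06,0,0,0]]]'
python3 -m crank '[[[0,0.23,-0.05,0,0,0],[0,0.24,-0.04,0,0,0],[0,0.24,-0.02,0,0,0],[0,0.24,-0.01,0,0,0],[0,0.24,0,0,0,0],[0,0.24,0.02,0,0,0],[0,0.24,0.03,0,0,0],[0,0.24,0.04,0,0,0]]]'
```

```text
time_s: 76.75
eef_pos: [483.2, 235.8, 238.4]
tool_rot: [[0.998, 0.063, 0.0], [0.063, -0.998, 0.0], [0.0, -0.0, -1.0]]
ft_force: [0.5, -0.2, 0.5]
grip_width: 42.3
grip_force: 0.0
time_s: 77.75
eef_pos: [483.1, 235.8, 238.3]
tool_rot: [[0.998, 0.063, 0.0], [0.063, -0.998, 0.0], [0.0, -0.0, -1.0]]
ft_force: [0.1, 0.3, 0.7]
grip_width: 11.4
grip_force: 20.0
time_s: 78.75
eef_pos: [487.1, 175.6, 267.6]
tool_rot: [[0.998, 0.063, 0.001], [0.063, -0.998, 0.002], [0.002, -0.002, -1.0]]
ft_force: [-0.8, 4.6, 4.6]
grip_width: 11.0
grip_force: 20.0
time_s: 79.75
eef_pos: [491.8, 98.0, 267.2]
tool_rot: [[0.998, 0.063, -0.0], [0.063, -0.998, -0.0], [-0.0, 0.0, -1.0]]
ft_force: [1.7, 2.6, 1.3]
grip_width: 11.3
grip_force: 20.0
```

```bash
python3 -m crank '[[[0,0.23,0.06,0,0,0],[0,0.23,0.07,0,0,0],[0,0.23,0.08,0,0,0],[0,0.22,0.09,0,0,0],[0,0.22,0.11,0,0,0],[0,0.21,0.12,0,0,0],[0,0.2,0.13,0,0,0],[0,0.2,0.14,0,0,0]]]'
python3 -m crank '[[[0,0.19,0.15,0,0,0],[0,0.18,0.16,0,0,0],[0,0.17,0.17,0,0,0],[0,0.16,0.18,0,0,0],[0,0.15,0.19,0,0,0],[0,0.14,0.2,0,0,0],[0,0.13,0.2,0,0,0],[0,0.12,0.21,0,0,0]]]'
```

```text
time_s: 80.75
eef_pos: [495.7, 28.8, 235.0]
tool_rot: [[0.998, 0.063, -0.001], [0.063, -0.998, -0.0], [-0.001, 0.0, -1.0]]
ft_force: [-0.4, 1.2, 1.9]
grip_width: 11.3
grip_force: 20.0
time_s: 81.75
eef_pos: [498.9, -20.3, 176.4]
tool_rot: [[0.998, 0.063, -0.001], [0.063, -0.998, 0.0], [-0.001, -0.0, -1.0]]
ft_force: [-2.5, 2.0, 1.1]
grip_width: 11.2
grip_force: 20.0
```

```bash
python3 -m crank '[[[0,0.09,0.22,0,0,0],[0,0.08,0.22,0,0,0],[0,0.07,0.2,0,0,0],[0,0.05,0.17,0,0,0],[0,0.03,0.12,0,0,0],[0,0.02,0.1,0,0,0],[0,0,0.08,0,0,0],[0,0,0.08,0,0,0]]]'
python3 -m crank '[[[0,0,0.06,0,0,0],[0,0,0,0,0,0],[0,0,0,0,0,0],[0,0,0,0,0,0],[0,0,0,0,0,0],[0,0,0,0,0,0],[0,0,0,0,0,0],[0,0,0,0,0,0]]]'
```

```text
time_s: 82.75
eef_pos: [500.2, -35.4, 130.5]
tool_rot: [[0.998, 0.062, 0.0], [0.062, -0.998, -0.003], [-0.0, 0.003, -1.0]]
ft_force: [-7.9, -4.8, 28.4]
grip_width: 11.5
grip_force: 20.0
time_s: 83.75
eef_pos: [501.0, -35.3, 129.6]
tool_rot: [[0.998, 0.062, 0.003], [0.062, -0.998, -0.003], [0.003, 0.003, -1.0]]
ft_force: [-7.3, -5.2, 24.2]
grip_width: 11.4
grip_force: 20.0
```

```bash
python3 -m crank '[[[0,0,0,0,0,0],[0,0,0,0,0,0],[0,0,0,0,0,0],[0,0,0,0,0,0],[0,0,-0.3,0,0,0],[0,0,-0.7,0,0,0],[0,0,-1,0,0,0],[0,0,-1,0,0,0]]]' -0.15 >/dev/null
python3 -m crank '[[[0,0,-1,0,0,0],[0,0,-1,0,0,0],[0,0,-1,0,0,0],[0,0,-0.9,0,0,0],[-0.8,0,0,0,0,0],[-0.8,0,0,0,0,0],[0,0,0,0,0,0],[0,0,0,0,0,0]]]'
python3 - <<'E'
from h import *
v=cap('wrist'); v=cap('wrist','w10.png'); p=pts(v)
A=np.array([583,72.3]); th=np.radians(3.7); Rm=np.array([[np.cos(th),-np.sin(th)],[np.sin(th),np.cos(th)]])
L=(p[...,:2]-A)@Rm
for y in(40,20,0,-20,-40):
    k=(abs(L[...,0]+90)<30)&(abs(L[...,1]-y)<5)&(p[...,2]>100)&(p[...,2]<180); print(y,k.sum(),np.median(p[k][:,2]).round(1))
togo([400,0,300],3.6)
E
```

```text
time_s: 85.75
eef_pos: [436.7, -37.6, 403.7]
tool_rot: [[0.998, 0.063, 0.002], [0.063, -0.998, -0.0], [0.002, 0.0, -1.0]]
ft_force: [-0.0, -0.2, 0.6]
grip_width: 40.0
grip_force: 0.0
40 255 121.6
20 252 121.8
0 253 121.7
-20 256 121.7
-40 259 121.7
at [436.9 -37.6 403.2] t 85.85 F [-0.  -0.4 -0.2] w 39.8 | shift [-0.86 -0.99  2.58] turn [-0.   -0.01  0.  ]
```

View pics/w10.png

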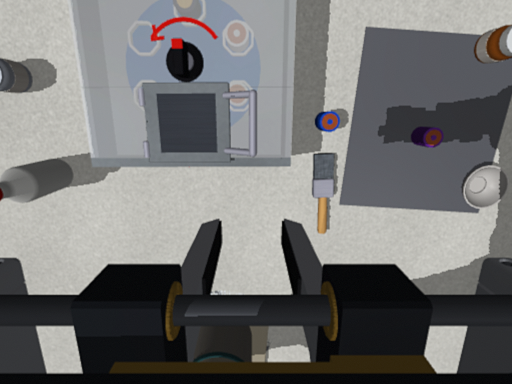

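The cover lies flat at 121.7 mm all over, so it is shut. The seated crucibles show through the deck at (237,35) and (237,93), the knob is at a click, and nothing else has moved. I'll hand in.

```bash
python3 -c "
from station import bot
print(bot.job_done())"
```

```text
the job is handed in; nothing more can be done
None
```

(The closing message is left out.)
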